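# Couple the ink roller to its drive spindle and hang it in the roller stand

### The job

Take the drive spindle out of its green stand and thread it through the ink roller lying in the wooden cradle, without forcing it, turning the spindle slowly by feel until its cross pin drops into the slots of the hub and is fully home. Then lift the roller out on the spindle and lower it gently into the stand, both ends of the spindle down in the notches and the handle at the same end as before, so that the rubber hangs clear. Never touch the rubber with the gripper or let it fall on the bench, and leave the open can, the brass weight, the red-banded tin and the brush where they are.

Things in the scene. Friction and masses are not known exactly. Their poses are not given: they have to be found in the camera images.
- spindle: Drive spindle, 197 mm long, about 0.15 kg, level in the stand's notches. Origin on the axis in the middle of its dark red handle; x along the axis towards the nose; z up at the start. Handle: square bar 24 x 24 mm, x = -32 to +19 mm (grip it here across y, 60 to 100 N). Brass ferrule 19 mm across to x = 24, then steel rod 14 mm across; collar 24 mm across at x = 42 to 47.
- spindle_pin (a point): middle of the spindle's dark cross pin, on the axis, 55 mm from the middle of the handle; the pin is 4 mm thick and 32 mm long, along the spindle's z, and sticks out 9 mm on both sides of the rod; axes as the spindle's
- spindle_tip (a point): end of the spindle's nose on the axis, 165 mm from the middle of the handle; the last 10 mm taper from 14 to 7 mm across
- spindle_near (a point): point on the spindle's axis that lies in the stand's notch at the handle end, 33 mm from the middle of the handle
- spindle_far (a point): point on the spindle's axis that lies in the stand's notch at the nose end, 145 mm from the middle of the handle
- roller: Ink roller, about 0.22 kg, loose in the cradle, axis level and 60 mm above the bench. Origin in the middle of its axis; x along the axis from the entry end to the far end, the way the spindle goes in. Navy rubber sleeve 52 mm across, x = -36 to +36 mm; in it a steel hub tube with a through bore of 17 mm (1.5 mm clear of the rod all round).
- roller_mouth (a point): on the roller's axis at x = -43 mm, level with the tips of the six brass teeth (60 degrees apart, 4 mm wide, 11 to 17 mm from the axis) on the hub's entry end. The pin drops 7 mm between them onto the hub's face; it goes in when within about 9 degrees of a slot. Over 25 N between spindle and roller counts as forcing.
- roller_home (a point): where the pin's middle is when fully home: roller axis, x = -38 mm (7 mm beyond a pin on the teeth's tips). The hub turns stiffly in the sleeve (0.06 N m), its angle is not reported, and and at the start the nearest slot is 17 to 30 degrees to one side or the other of an upright pin: press the pin lightly (about 5 N) on the teeth and turn the spindle slowly about its axis, leaning the hand.
- cradle: Fixed wooden cradle: board 130 x 90 x 12 mm, two V saddles 49 mm high. Origin on the bench under the saddles' middle, x as the roller's axis, entry end to far end. Two dark dowels 10 mm thick, 34 mm between centres, 74 mm high, their faces at x = 36.5 mm, stop the roller after it has slid at most 9 mm; the nose passes between them. The roller lifts straight up.
- stand: Fixed roller stand: board 150 x 84 x 10 mm and two dark green cheeks 9 mm thick, 76 mm high, at x = -56 (handle end) and +56 mm (nose end), each with an open 90 degree V notch in its top that carries the rod with its axis 70 mm above the bench. Origin on the bench under the middle; x from the handle end to the nose end. The roller hangs free between the cheeks.
- stand_near (a point): seat of the spindle's axis in the cheek at the handle end: x = -56, z = 70 mm in the stand's frame; axes as the stand's
- stand_far (a point): seat of the spindle's axis in the cheek at the nose end: x = +56, z = 70 mm in the stand's frame
- ink_can: bystander: open grey metal can, 97 mm across, 88 mm high, origin under its middle
- brass_weight: bystander: small brass weight with a knob, 47 mm across, 61 mm high, origin under its middle
- ink_tin: bystander: white ink tin with a red band, 69 mm across, 52 mm high, origin under its middle
- flat_brush: bystander: flat brush with a red handle lying on the bench, 172 x 40 x 14 mm, origin under its middle
There are look-alikes about, which are no part of the job. Of the things like the roller, leave any that is purple or turquoise; of the rest the larger one is meant.

How it is judged:
By the outcome, as a careful person would: the job done as asked, in the order asked, and still so for the second after the job is handed in, with the robot touching nothing.
It also fails if it takes over 72 s, if anything falls off the work surface, if the arm or the gripper's body presses on something with over 40 N, if the wrist force passes 120 N, or if a joint passes its speed limit or range.

### The arm

A 6-joint arm with a two-finger parallel gripper is mounted at the origin on a cart in front of the work surface, level with it; the furniture and walls round the work are solid. World frame = base frame: x ahead of the robot, y to its left, z up, the work surface at z = 0. Lengths are in m, angles in rad, forces in N, time in s.
With the tool pointing down it reaches from about 0.4 to 0.825 m from the base axis. Payload 7 kg.
Tool frame: the origin (TCP) lies on the centre line of the jaws, within the pads' length; the fingertips stand 22 mm ahead of it and the grasp point (between the pads) lies 3 mm ahead of it (arm.tcp_to_tips is the distance from the TCP to the fingertips, in m); z points along the fingers, y is the line along which they close (so a half turn about z gives the same grasp; the last joint's range is limited). The gripper opens to 88 mm and grips with 3 to 60 N. Pads are 19 mm wide; open, the fingers measure 130 mm over their backs; the gripper's body (78 mm by 193 mm) begins 47 mm behind the grasp point.
Start: joints at [1.615, 0.359, 0.012, 0, -1.224, -0.288], TCP at [0.163, 0.655, 0.249] pointing down, gripper open.
Joint ranges: [-3.07, 3.07], [-1.43, 2.12], [-1.02, 1.25], [-3.03, 1.67], [-3.05, -0], [-3.03, 3.03]. Speed limits (rad/s): [2.39, 2.39, 3.01, 3.14, 3.14, 3.14].

### API

Orientations are given as [roll, pitch, yaw] about the fixed x, y, z axes, in that order (R = Rz(yaw) Ry(pitch) Rx(roll)).
In Python, from station import arm gives the robot as it stands.
- The arm moves only by the tool jog_arm, never from a script. Its argument "targets" is a list of rows, each an object of numbers: "dx", "dy", "dz": the shift along the tool's x, y, z in mm; "rx", "ry", "rz": the turn, a rotation vector about the tool's x, y, z in rad; "gripper": the closure, from 0 (fully open) to 1 (shut). In form: [{"dx": .., "dy": .., "dz": .., "rx": .., "ry": .., "rz": .., "gripper": ..}, ...]. A call has exactly 8 rows; each row is the pose to reach, as a shift and turn from the pose commanded when the call began, along the tool's axes at that moment; what a row does not reach only later rows make up. A row lasts 1/12 s, in which the tool goes at most 41.7 mm and 7.16 degrees, less where a joint would pass 70% of its speed; a pose out of reach is approached as far as the arm can. A call with a gripper value outside its range is refused whole. The fingers move at their own pace and stop on an object; "force" is the grip in N (left out, the last holds). Time passes only in rows, so rows that repeat a pose let the fingers close, or fill a call up. It gives the time, the measured TCP pose, the force, the opening and the grip force at its end, in the units of the state.
- arm.get_state(): the state, without advancing time (a new reading comes with each control period).
- arm.grab_frame(name): name is "side" or "top"; returns a dict with "frame" (384x512x3 uint8, red, green, blue), "z_map" (384x512 float32, m along the optical axis (not along the pixel's ray), 0 where there is no reading), "fx", "fy", "cx", "cy" (pixels), "view" (4x4, takes a point from world to camera coordinates). Camera axes: x right, y down, z forward; pixel columns grow to the right and rows downward; lengths in m; the calibration is good to about 2 mm. A picture is of the moment at which its call begins.
- arm.job_done(): hands the job in; it is judged then, once.
The state is a dict: "t": time; "q": joint angles; "qd": joint speeds; "joint_efforts": joint torques, N m; "eef_pos": TCP position; "ee_rot": TCP orientation; "force": force on the tool from outside, world axes, zero at the start; "moment": the same for the moment, N m; "width": finger opening in m; "gripper_force": force on a finger pad.
Only numpy, scipy, OpenCV 4.12 (cv2) and the standard library are available. Lean on these libraries where they do the work, as an engineer would, in place of code of your own. Each camera call takes 0.05 s, during which the arm holds its last target. There are 200 camera calls.

## Working session

There is one attempt and no reset: what is moved stays moved. The work goes in short steps, Python scripts to look and compute and a tool call to move; the robot and the scene stay as the last step left them, time stands still between calls to the robot, and variables do not carry over. Pictures are saved under pics/ and viewed, at most 10 in all, crops included, and the job is handed in when it is done.

Besides the shell and the picture viewer there is one more tool, called after "Emit:" by a JSON object that holds its "fn" and its "kwargs". jog_arm: Moves the arm, as the interface text tells. Its arguments: {"type":"object","properties":{"targets":{"type":"array","items":{"type":"object","properties":{"dx":{"type":"number"},"dy":{"type":"number"},"dz":{"type":"number"},"rx":{"type":"number"},"ry":{"type":"number"},"rz":{"type":"number"},"gripper":{"type":"number"}}}},"force":{"type":"number"}},"required":["targets"]}

```bash
mkdir -p pics; ls
cat > h.py <<'E'
import numpy as np, cv2
from station import arm
def grab(n,save=None):
    f=arm.grab_frame(n)
    if save: cv2.imwrite('pics/'+save,cv2.cvtColor(f['frame'],cv2.COLOR_RGB2BGR))
    return f
def world(f):
    z=f['z_map']; v,u=np.mgrid[:384,:512]
    P=np.stack([(u-f['cx'])/f['fx']*z,(v-f['cy'])/f['fy']*z,z],-1)
    V=np.array(f['view']); 
    W=(P-V[:3,3])@V[:3,:3]
    W[z==0]=np.nan
    return W
def proj(f,p):
    V=np.array(f['view']); c=V[:3,:3]@np.array(p)+V[:3,3]
    return np.array([f['fx']*c[0]/c[2]+f['cx'],f['fy']*c[1]/c[2]+f['cy']])
E
python3 - <<'E'
from h import *
print(arm.get_state())
for n in('side','top'):
    f=grab(n,n+'0.png'); np.savez(n+'0.npz',**f); print(n,f['fx'],f['cx'],f['cy'],np.array(f['view']).round(3))
a=cv2.imread('pics/side0.png');b=cv2.imread('pics/top0.png')
E
```

```text
pics
{'t': 0.0, 'q': array([ 1.61507112e+00,  3.59342812e-01,  1.10604404e-02, -3.76394303e-04,
       -1.22408645e+00, -2.88109533e-01]), 'qd': array([-0.00106188,  0.00065108,  0.00176938, -0.00235495,  0.00058022,
        0.00066236]), 'joint_efforts': array([ 8.63644673e-04, -5.82716274e+01,  2.93061072e+01,  6.99706972e+00,
        7.16474999e-03, -1.50871174e-04]), 'eef_pos': array([0.16286122, 0.65458897, 0.24764711]), 'ee_rot': array([ 3.13998442e+00, -1.07602993e-04, -2.43962829e-01]), 'force': array([ 0.92435159,  0.17507759, -0.81903758]), 'moment': array([ 0.04236618, -0.01079263,  0.00054553]), 'gripper_force': 0.0, 'width': 0.08773006358197173}
side 473.0548772452641 251.43982633938612 195.4351926528695 [[ 0.95  -0.312  0.01  -0.502]
 [-0.18  -0.573 -0.799  0.145]
 [ 0.255  0.758 -0.601  1.215]
 [ 0.     0.     0.     1.   ]]
top 409.1677698484231 244.84433333653044 194.27089995652506 [[-0.014 -1.     0.019 -0.027]
 [-0.993  0.012 -0.118  0.54 ]
 [ 0.117 -0.02  -0.993  1.341]
 [ 0.     0.     0.     1.   ]]
```

View pics/side0.png

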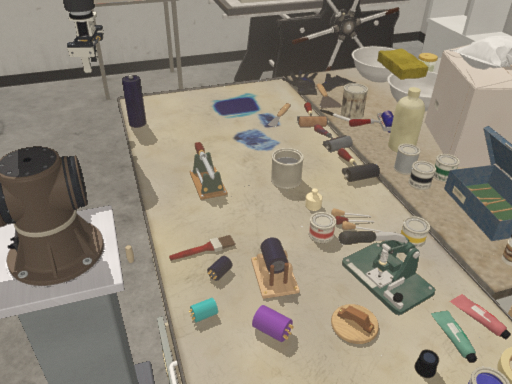

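View pics/top0.png

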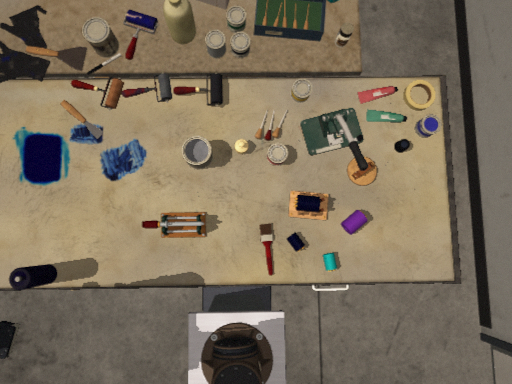

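The side view shows the stand at about (207,170) with the handle at (199,153), and the navy roller in its cradle at (273,253). In the top view the stand is at (183,225) with the handle on the left, the cradle is at (309,205), and a smaller navy look-alike lies at (296,241).

Run:
```python
from h import *
a=cv2.imread('pics/top0.png');b=cv2.imread('pics/side0.png')
A=cv2.resize(a[180:265,130:345],None,fx=3.7,fy=3.7,interpolation=cv2.INTER_CUBIC)
B1=cv2.resize(b[135:205,175:240],(390,280*3//2//1)[:2] if 0 else (260,280),interpolation=cv2.INTER_CUBIC)
B2=cv2.resize(b[225:305,240:310],(245,280),interpolation=cv2.INTER_CUBIC)
c=np.zeros((600,800,3),np.uint8); c[:A.shape[0],:A.shape[1]]=A; c[318:598,:260]=B1; c[318:598,300:545]=B2
cv2.imwrite('pics/crop0.png',c)
for n in('top','side'):
    f=dict(np.load(n+'0.npz')); W=world(f); hsv=cv2.cvtColor(f['frame'],cv2.COLOR_RGB2HSV)
    def rep(name,m,box):
        u0,v0,u1,v1=box; M=np.zeros(m.shape,bool); M[v0:v1,u0:u1]=m[v0:v1,u0:u1]; M&=~np.isnan(W[...,2])
        P=W[M]; v,u=np.nonzero(M)
        if len(P)==0: print(n,name,0);return
        c=np.median(P,0); k=np.linalg.norm(P-c,axis=1)<0.12; P=P[k]
        e=np.linalg.svd((P-P.mean(0))[:,:2])[2][0] if len(P)>3 else 0
        print(n,name,len(P),'mean',P.mean(0).round(4),'zmax',np.percentile(P[:,2],[50,95]).round(4),'lo',P.min(0).round(3),'hi',P.max(0).round(3),'dir',e.round(3),'px',u.mean().round(1),v.mean().round(1))
    H,S,V=[hsv[...,i] for i in range(3)]
    bs,bc=((138,215,161,235),(285,190,332,222)) if n=='top' else ((180,135,230,200),(248,230,302,300))
    rep('handle',((H<10)|(H>170))&(S>120)&(V<190)&(W[...,2]>.055),bs)
    rep('rubber',(H>110)&(H<140)&(S>60)&(V<100)&(W[...,2]>.04),bc)
    bs2=(155,205,215,245) if n=='top' else bs
    rep('stand hi',(W[...,2]>.055)&(W[...,2]<.095),bs2)
    rep('standboard',(H>8)&(H<22)&(S>90)&(W[...,2]>.004)&(W[...,2]<.016),bs2)
    rep('board',(H>5)&(H<25)&(S>80)&(W[...,2]>.006)&(W[...,2]<.018),bc)
    rep('cradle all',(W[...,2]>.006),bc)
    rep('above62',(W[...,2]>.066),bc)
```

```text
top handle 102 mean [0.4417 0.2732 0.0812] zmax [0.0812 0.0854] lo [0.432 0.25  0.074] hi [0.452 0.298 0.088] dir [ 0.009 -1.   ] px 149.5 224.0
top rubber 307 mean [ 0.5027 -0.2367  0.0823] zmax [0.0829 0.0888] lo [ 0.48  -0.272  0.068] hi [ 0.53  -0.201  0.095] dir [-0.105 -0.994] px 308.1 203.0
top stand hi 307 mean [0.4413 0.1846 0.0751] zmax [0.0758 0.0817] lo [0.416 0.103 0.058] hi [0.466 0.256 0.088] dir [-0.011  1.   ] px 177.6 223.8
top standboard 556 mean [0.4405 0.1729 0.0103] zmax [0.0104 0.0148] lo [0.4   0.085 0.004] hi [0.492 0.254 0.016] dir [ 0.069 -0.998] px 183.9 224.9
top board 498 mean [ 0.4976 -0.2482  0.0123] zmax [0.0124 0.0167] lo [ 0.451 -0.328  0.006] hi [ 0.551 -0.18   0.018] dir [-0.082 -0.997] px 307.9 206.4
top cradle all 1008 mean [ 0.4993 -0.2426  0.0418] zmax [0.0178 0.0866] lo [ 0.449 -0.328  0.006] hi [ 0.555 -0.174  0.095] dir [0.115 0.993] px 307.8 205.1
top above62 377 mean [ 0.5023 -0.2359  0.0807] zmax [0.0817 0.0886] lo [ 0.477 -0.289  0.066] hi [ 0.531 -0.193  0.095] dir [-0.102 -0.995] px 307.7 203.2
side handle 34 mean [0.4414 0.2695 0.083
[... 186 characters left out ...]
lo [0.418 0.101 0.055] hi [0.47  0.301 0.089] dir [ 0.011 -1.   ] px 205.2 162.5
side standboard 272 mean [0.4294 0.1512 0.0106] zmax [0.0109 0.014 ] lo [0.402 0.098 0.005] hi [0.485 0.249 0.016] dir [ 0.207 -0.978] px 204.8 186.6
side board 723 mean [ 0.493  -0.2812  0.0124] zmax [0.0125 0.0156] lo [ 0.454 -0.319  0.006] hi [ 0.547 -0.182  0.018] dir [ 0.542 -0.841] px 274.3 283.4
side cradle all 1879 mean [ 0.4967 -0.2657  0.0418] zmax [0.0353 0.0863] lo [ 0.454 -0.319  0.006] hi [ 0.553 -0.181  0.091] dir [ 0.279 -0.96 ] px 273.9 269.7
side above62 577 mean [ 0.5012 -0.2476  0.08  ] zmax [0.0815 0.0877] lo [ 0.478 -0.294  0.066] hi [ 0.534 -0.201  0.091] dir [-0.034 -0.999] px 273.6 252.5
```

View pics/crop0.png

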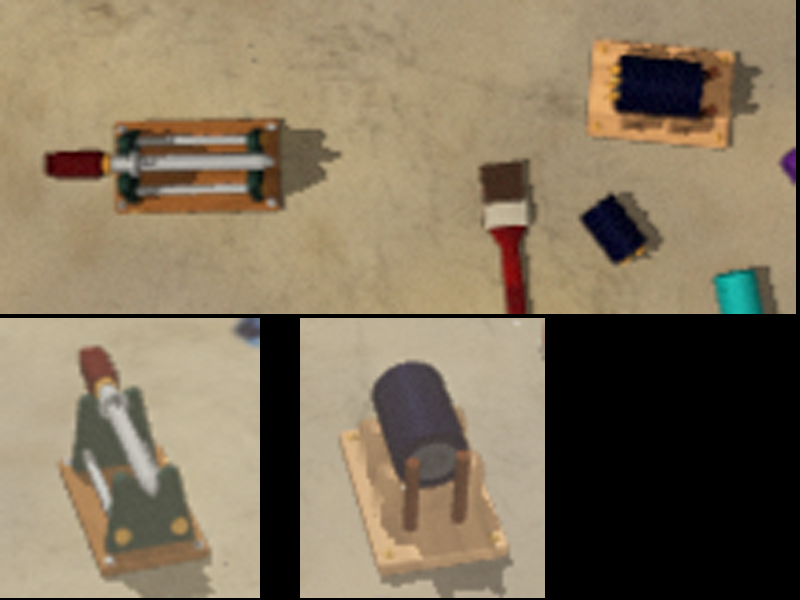

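The crop shows the brass teeth on the roller's left (+y) end and the dowels on its right (-y) end. The spindle handle also points to +y, so the roller goes on along -y. Next I'll fit both axes.

```bash
cat >> h.py <<'E'
from scipy.optimize import least_squares
def cyl(P,r,z0=None):
    # axis: x=a+b*(y-ym), z=c+d*(y-ym)
    ym=P[:,1].mean()
    def res(p):
        o=np.array([p[0],ym,p[2]]); d=np.array([p[1],1,p[3]]); d/=np.linalg.norm(d)
        return np.linalg.norm(np.cross(P-o,d),axis=1)-r
    s=least_squares(res,[P[:,0].mean(),0,P[:,2].max()-r,0],loss='soft_l1',f_scale=.003)
    return s.x,ym,np.sqrt(np.mean(s.fun**2)) if 0 else s.cost
E
python3 - <<'E'
from h import *
allr=[];alls=[]
for n in('top','side'):
    f=dict(np.load(n+'0.npz')); W=world(f); hsv=cv2.cvtColor(f['frame'],cv2.COLOR_RGB2HSV);H,S,V=[hsv[...,i] for i in range(3)]
    X,Y,Z=[W[...,i] for i in range(3)]
    reg=(abs(X-.5)<.05)&(abs(Y+.237)<.05)
    m=reg&(Z>.062)&(H>105)&(H<145); P=W[m]; Y0,Y1=P[:,1].min(),P[:,1].max()
    ins=P[(P[:,1]<-.212)&(P[:,1]>-.262)]; allr.append(ins)
    print(n,'roller',len(ins),cyl(ins,.026)[0].round(4),cyl(ins,.026)[1].round(4),'yext',np.percentile(P[:,1],[1,99]).round(4))
    q=reg|((abs(X-.5)<.05)&(abs(Y+.237)<.08))
    b=q&(H>14)&(H<28)&(S>140)&(Z>.05); print('brass',b.sum(),W[b].mean(0).round(3) if b.any() else '')
    m=(abs(X-.441)<.007)&(Z>.055)&(Y<.21)&(Y>.10); P=W[m]; alls.append(P)
    print(n,'rod',len(P),cyl(P,.007)[0].round(4),cyl(P,.007)[1].round(4))
    h=((H<10)|(H>170))&(S>110)&(Z>.055)&(abs(X-.44)<.03)&(Y>.2)&(Y<.33); P=W[h]; print('handle',len(P),P.mean(0).round(4),np.percentile(P[:,1],[2,98]).round(4), 'ztop',np.median(P[:,2]))
for nm,L,r in(('roller',allr,.026),('rod',alls,.007)):
    P=np.vstack(L); print(nm,cyl(P,r)[0].round(4),cyl(P,r)[1].round(4))
f=dict(np.load('top0.npz'));W=world(f);Z=W[...,2]
for nm,(u0,v0,u1,v1) in(('cradle',(280,185,338,226)),('stand',(159,205,212,245))):
    m=np.zeros(Z.shape,np.uint8); m[v0:v1,u0:u1]=(Z[v0:v1,u0:u1]>.006)
    c=max(cv2.findContours(m,0,1)[0],key=cv2.contourArea); print(nm,cv2.minAreaRect(c))
for p in([.4413,.2735,.07],[.5023,-.236,.06]): print(proj(f,p))
E
```

```text
top roller 227 [0.5038 0.1129 0.0606 0.015 ] -0.2371 yext [-0.272  -0.2015]
brass 27 [ 0.506 -0.206  0.066]
top rod 135 [ 0.442  -0.031   0.0706 -0.0079] 0.1579
handle 102 [0.4417 0.2732 0.0812] [0.2506 0.2975] ztop 0.08117359434109206
side roller 96 [0.5062 0.128  0.061  0.0201] -0.2387 yext [-0.2711 -0.2074]
brass 0 
side rod 111 [ 0.4415 -0.0676  0.0738  0.1704] 0.1481
handle 41 [0.4415 0.2686 0.0832] [0.252  0.2871] ztop 0.08322141187368748
roller [0.5039 0.1121 0.0606 0.0161] -0.2375
rod [0.4381 0.0343 0.0791 0.0695] 0.1535
cradle ((307.8724060058594, 204.5310516357422), (38.20092010498047, 27.488054275512695), 4.763641834259033)
stand ((181.5, 224.5), (25.0, 45.0), 90.0)
[150.15389354 224.25540553]
[306.68654946 203.74430883]
```

Emit:
{"fn": "jog_arm", "kwargs": {"targets": [{"dx":0,"dy":0,"dz":0,"rz":0.1},{"dx":40,"rz":0.22},{"dx":75,"dy":-15,"rz":0.34},{"dx":110,"dy":30,"rz":0.46},{"dx":145,"dy":70,"rz":0.58},{"dx":180,"dy":110,"rz":0.7},{"dx":200,"dy":145,"rz":0.82},{"dx":220,"dy":180,"rz":0.94}]}}

```text
invalid input at $.targets[0]: expected keys dx, dy, dz, rx, ry, rz, gripper
```

Emit:
{"fn": "jog_arm", "kwargs": {"targets": [{"dx":10,"dy":8,"dz":0,"rx":0,"ry":0,"rz":0.04,"gripper":0},{"dx":35,"dy":28,"dz":0,"rx":0,"ry":0,"rz":0.13,"gripper":0},{"dx":65,"dy":52,"dz":0,"rx":0,"ry":0,"rz":0.24,"gripper":0},{"dx":95,"dy":78,"dz":0,"rx":0,"ry":0,"rz":0.35,"gripper":0},{"dx":125,"dy":104,"dz":0,"rx":0,"ry":0,"rz":0.46,"gripper":0},{"dx":155,"dy":130,"dz":0,"rx":0,"ry":0,"rz":0.57,"gripper":0},{"dx":185,"dy":156,"dz":0,"rx":0,"ry":0,"rz":0.68,"gripper":0},{"dx":215,"dy":182,"dz":0,"rx":0,"ry":0,"rz":0.79,"gripper":0}]}}

```text
t: 0.77
eef_pos: [0.3282, 0.4245, 0.2484]
ee_rot: [3.141, -0.0, -1.039]
force: [1.5, 0.7, 0.0]
width: 0.0877
gripper_force: 0.0
```

Emit:
{"fn": "jog_arm", "kwargs": {"targets": [{"dx":30,"dy":-3,"dz":10,"rx":0,"ry":0,"rz":0.1,"gripper":0},{"dx":65,"dy":-6,"dz":30,"rx":0,"ry":0,"rz":0.21,"gripper":0},{"dx":100,"dy":-9,"dz":50,"rx":0,"ry":0,"rz":0.32,"gripper":0},{"dx":135,"dy":-13,"dz":70,"rx":0,"ry":0,"rz":0.43,"gripper":0},{"dx":165,"dy":-16,"dz":85,"rx":0,"ry":0,"rz":0.5,"gripper":0},{"dx":185,"dy":-18,"dz":95,"rx":0,"ry":0,"rz":0.534,"gripper":0},{"dx":192,"dy":-18,"dz":100,"rx":0,"ry":0,"rz":0.534,"gripper":0},{"dx":192,"dy":-18,"dz":100,"rx":0,"ry":0,"rz":0.534,"gripper":0}]}}

```text
t: 1.43
eef_pos: [0.4413, 0.2688, 0.1471]
ee_rot: [3.14, -0.002, -1.57]
force: [-0.2, 0.0, 0.6]
width: 0.0877
gripper_force: 0.0
```

Run:
```python
from h import *
s=arm.get_state(); print(s['eef_pos'],s['ee_rot'],s['q'].round(2))
f=grab('top'); g=grab('side')
cv2.imwrite('pics/a1.png',cv2.resize(np.hstack([f['frame'][190:260,120:220],g['frame'][110:180,160:260]])[...,::-1],(800,280)))
```

```text
[0.44133364 0.26876248 0.14710827] [ 3.13960184e+00 -2.17447314e-03 -1.56967533e+00] [ 0.93  0.19 -0.47 -0.   -0.91 -0.93]
```

View pics/a1.png

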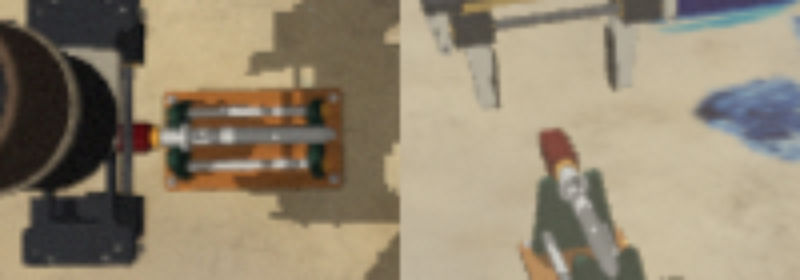

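The open jaws straddle the handle, which is at about (137,138) in the left crop and (557,145) in the right one. I'll lower and grip.

Emit:
{"fn": "jog_arm", "kwargs": {"targets": [{"dx":0,"dy":0,"dz":15,"rx":0,"ry":0,"rz":0,"gripper":0},{"dx":0,"dy":0,"dz":35,"rx":0,"ry":0,"rz":0,"gripper":0},{"dx":0,"dy":0,"dz":55,"rx":0,"ry":0,"rz":0,"gripper":0},{"dx":0,"dy":0,"dz":68,"rx":0,"ry":0,"rz":0,"gripper":0},{"dx":0,"dy":0,"dz":74,"rx":0,"ry":0,"rz":0,"gripper":0},{"dx":0,"dy":0,"dz":74,"rx":0,"ry":0,"rz":0,"gripper":0},{"dx":0,"dy":0,"dz":74,"rx":0,"ry":0,"rz":0,"gripper":0.3},{"dx":0,"dy":0,"dz":74,"rx":0,"ry":0,"rz":0,"gripper":0.6}], "force": 60}}

```text
t: 2.2
eef_pos: [0.4417, 0.2718, 0.0757]
ee_rot: [-3.14, 0.001, -1.567]
force: [-0.3, -0.1, -0.0]
width: 0.0792
gripper_force: 0.0
```

Emit:
{"fn": "jog_arm", "kwargs": {"targets": [{"dx":0,"dy":0,"dz":0,"rx":0,"ry":0,"rz":0,"gripper":0.7},{"dx":0,"dy":0,"dz":0,"rx":0,"ry":0,"rz":0,"gripper":0.8},{"dx":0,"dy":0,"dz":0,"rx":0,"ry":0,"rz":0,"gripper":0.9},{"dx":0,"dy":0,"dz":0,"rx":0,"ry":0,"rz":0,"gripper":1},{"dx":0,"dy":0,"dz":0,"rx":0,"ry":0,"rz":0,"gripper":1},{"dx":0,"dy":0,"dz":0,"rx":0,"ry":0,"rz":0,"gripper":1},{"dx":0,"dy":0,"dz":0,"rx":0,"ry":0,"rz":0,"gripper":1},{"dx":0,"dy":0,"dz":0,"rx":0,"ry":0,"rz":0,"gripper":1}], "force": 60}}

```text
t: 2.87
eef_pos: [0.4413, 0.2707, 0.0745]
ee_rot: [3.142, -0.0, -1.568]
force: [-0.0, 0.4, -0.6]
width: 0.0266
gripper_force: 0.0
```

Emit:
{"fn": "jog_arm", "kwargs": {"targets": [{"dx":0,"dy":0,"dz":0,"rx":0,"ry":0,"rz":0,"gripper":1},{"dx":0,"dy":0,"dz":0,"rx":0,"ry":0,"rz":0,"gripper":1},{"dx":0,"dy":0,"dz":0,"rx":0,"ry":0,"rz":0,"gripper":1},{"dx":0,"dy":0,"dz":0,"rx":0,"ry":0,"rz":0,"gripper":1},{"dx":0,"dy":0,"dz":0,"rx":0,"ry":0,"rz":0,"gripper":1},{"dx":0,"dy":0,"dz":0,"rx":0,"ry":0,"rz":0,"gripper":1},{"dx":0,"dy":0,"dz":0,"rx":0,"ry":0,"rz":0,"gripper":1},{"dx":0,"dy":0,"dz":0,"rx":0,"ry":0,"rz":0,"gripper":1}], "force": 60}}

```text
t: 3.53
eef_pos: [0.4415, 0.2709, 0.0746]
ee_rot: [-3.141, 0.0, -1.568]
force: [2.9, -0.3, 1.2]
width: 0.0238
gripper_force: 60.0
```

Run:
```python
from station import arm
s=arm.get_state(); print({k:s[k] for k in('t','eef_pos','ee_rot','force','moment','width','gripper_force')})
```

```text
{'t': 3.5333, 'eef_pos': array([0.44150997, 0.2708508 , 0.07464632]), 'ee_rot': array([-3.14129672e+00,  2.08652936e-04, -1.56769512e+00]), 'force': array([ 2.86003185, -0.34621067,  1.18457486]), 'moment': array([ 0.09182921, -0.87614276,  0.01979344]), 'width': 0.023791012611988318, 'gripper_force': 59.99337673187256}
```

Emit:
{"fn": "jog_arm", "kwargs": {"targets": [{"dx":0,"dy":0,"dz":-4,"rx":0,"ry":0,"rz":0,"gripper":1},{"dx":0,"dy":0,"dz":-10,"rx":0,"ry":0,"rz":0,"gripper":1},{"dx":0,"dy":0,"dz":-20,"rx":0,"ry":0,"rz":0,"gripper":1},{"dx":0,"dy":0,"dz":-32,"rx":0,"ry":0,"rz":0,"gripper":1},{"dx":0,"dy":0,"dz":-45,"rx":0,"ry":0,"rz":0,"gripper":1},{"dx":0,"dy":0,"dz":-58,"rx":0,"ry":0,"rz":0,"gripper":1},{"dx":0,"dy":0,"dz":-66,"rx":0,"ry":0,"rz":0,"gripper":1},{"dx":0,"dy":0,"dz":-70,"rx":0,"ry":0,"rz":0,"gripper":1}]}}

```text
t: 4.2
eef_pos: [0.4416, 0.2711, 0.1463]
ee_rot: [-3.14, 0.002, -1.568]
force: [1.5, 0.4, -1.5]
width: 0.0238
gripper_force: 60.0
```

Emit:
{"fn": "jog_arm", "kwargs": {"targets": [{"dx":15,"dy":-5,"dz":0,"rx":0,"ry":0,"rz":0.01,"gripper":1},{"dx":45,"dy":-15,"dz":0,"rx":0,"ry":0,"rz":0.02,"gripper":1},{"dx":82,"dy":-26,"dz":0,"rx":0,"ry":0,"rz":0.03,"gripper":1},{"dx":120,"dy":-38,"dz":0,"rx":0,"ry":0,"rz":0.05,"gripper":1},{"dx":158,"dy":-50,"dz":0,"rx":0,"ry":0,"rz":0.06,"gripper":1},{"dx":195,"dy":-62,"dz":0,"rx":0,"ry":0,"rz":0.08,"gripper":1},{"dx":225,"dy":-71,"dz":0,"rx":0,"ry":0,"rz":0.09,"gripper":1},{"dx":245,"dy":-77,"dz":0,"rx":0,"ry":0,"rz":0.1,"gripper":1}]}}

```text
t: 4.87
eef_pos: [0.519, 0.0232, 0.1444]
ee_rot: [3.141, -0.0, -1.67]
force: [-0.4, 1.0, -1.8]
width: 0.0238
gripper_force: 60.0
```

Emit:
{"fn": "jog_arm", "kwargs": {"targets": [{"dx":12,"dy":-3,"dz":5,"rx":0,"ry":0,"rz":0,"gripper":1},{"dx":20,"dy":-5,"dz":15,"rx":0,"ry":0,"rz":0,"gripper":1},{"dx":23,"dy":-6,"dz":30,"rx":0,"ry":0,"rz":0,"gripper":1},{"dx":23,"dy":-6,"dz":45,"rx":0,"ry":0,"rz":0,"gripper":1},{"dx":23,"dy":-6,"dz":55,"rx":0,"ry":0,"rz":0,"gripper":1},{"dx":23,"dy":-6,"dz":60,"rx":0,"ry":0,"rz":0,"gripper":1},{"dx":23,"dy":-6,"dz":60,"rx":0,"ry":0,"rz":0,"gripper":1},{"dx":23,"dy":-6,"dz":60,"rx":0,"ry":0,"rz":0,"gripper":1}]}}

```text
t: 5.53
eef_pos: [0.5228, 0.0029, 0.0845]
ee_rot: [3.141, -0.0, -1.667]
force: [0.1, -0.1, -1.4]
width: 0.024
gripper_force: 60.0
```

Run:
```python
from h import *
s=arm.get_state(); print({k:s[k].round(4) for k in('eef_pos','ee_rot','force','moment')})
ps=[]
I=[]
for n in('top','side'):
    f=grab(n); np.savez(n+'1.npz',**f); W=world(f); I.append(f['frame'])
    X,Y,Z=[W[...,i] for i in range(3)]
    m=(abs(X-.52)<.03)&(Z>.045)&(Z<.09)&(Y<-.08)&(Y>-.19); P=W[m]
    if len(P)>5: 
        p,ym,c=cyl(P,.007); print(n,len(P),p.round(4),ym.round(4),'ymin',np.percentile(P[:,1],[0,3,10]).round(4))
    print(n,'tip px pred',proj(f,s['eef_pos']+np.array([-.017,-.167,-.003])).round(1),'mouth px',proj(f,[.5038+.0045,-.2365+.043,.06]).round(1))
a=cv2.resize(I[0][165:235,205:345],(800,400));b=cv2.resize(I[1][200:310,190:330],(255,200)) 
cv2.imwrite('pics/b1.png',np.vstack([a,np.pad(b,((0,0),(0,545),(0,0)))])[...,::-1])
```

```text
{'eef_pos': array([0.5228, 0.0029, 0.0845]), 'ee_rot': array([ 3.1411e+00, -4.0000e-04, -1.6667e+00]), 'force': array([ 0.0605, -0.1271, -1.3981]), 'moment': array([ 0.1993, -0.0582, -0.0398])}
top 103 [0.5107 0.1114 0.0804 0.0266] -0.1204 ymin [-0.1624 -0.159  -0.1521]
top tip px pred [285.6 202.3] mouth px [293.7 202.1]
side 126 [0.5134 0.0713 0.0812 0.0065] -0.1262 ymin [-0.1671 -0.1643 -0.1581]
side tip px pred [263.6 229.1] mouth px [268.3 243. ]
```

View pics/b1.png

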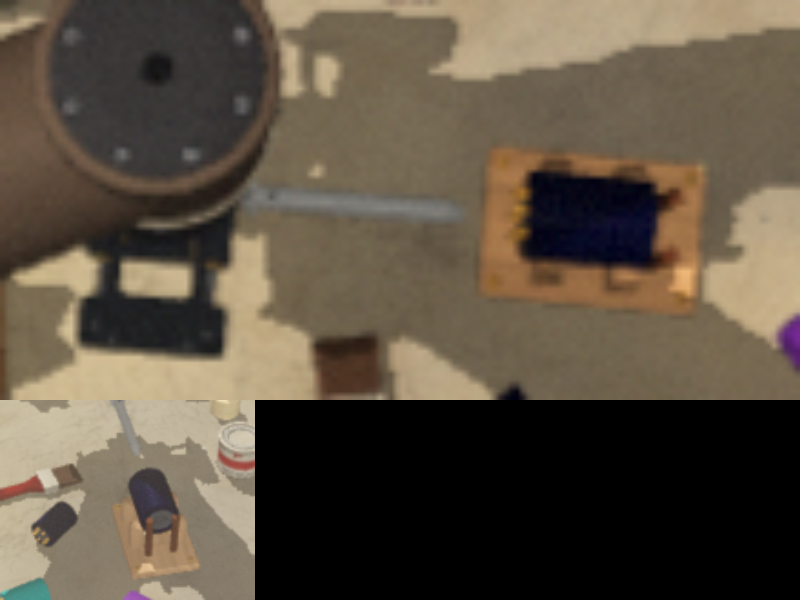

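The top crop shows the rod pointing at the bore but about 4 mm low in the picture, and 20 mm too high. I'll correct that and advance.

Emit:
{"fn": "jog_arm", "kwargs": {"targets": [{"dx":0,"dy":-2,"dz":4,"rx":0,"ry":0,"rz":0.003,"gripper":1},{"dx":0,"dy":-4,"dz":10,"rx":0,"ry":0,"rz":0.006,"gripper":1},{"dx":0,"dy":-6,"dz":15,"rx":0,"ry":0,"rz":0.009,"gripper":1},{"dx":0,"dy":-7,"dz":19,"rx":0,"ry":0,"rz":0.012,"gripper":1},{"dx":0,"dy":-7,"dz":20,"rx":0,"ry":0,"rz":0.012,"gripper":1},{"dx":0,"dy":-7,"dz":20,"rx":0,"ry":0,"rz":0.012,"gripper":1},{"dx":0,"dy":-7,"dz":20,"rx":0,"ry":0,"rz":0.012,"gripper":1},{"dx":0,"dy":-7,"dz":20,"rx":0,"ry":0,"rz":0.012,"gripper":1}]}}

```text
t: 6.3
eef_pos: [0.5299, 0.0018, 0.0647]
ee_rot: [-3.141, 0.0, -1.68]
force: [-0.2, 0.8, -1.3]
width: 0.0239
gripper_force: 60.0
```

Emit:
{"fn": "jog_arm", "kwargs": {"targets": [{"dx":5,"dy":0,"dz":0,"rx":0,"ry":0,"rz":0,"gripper":1},{"dx":11,"dy":0,"dz":0,"rx":0,"ry":0,"rz":0,"gripper":1},{"dx":17,"dy":0,"dz":0,"rx":0,"ry":0,"rz":0,"gripper":1},{"dx":21,"dy":0,"dz":0,"rx":0,"ry":0,"rz":0,"gripper":1},{"dx":23,"dy":0,"dz":0,"rx":0,"ry":0,"rz":0,"gripper":1},{"dx":25,"dy":0,"dz":0,"rx":0,"ry":0,"rz":0,"gripper":1},{"dx":25,"dy":0,"dz":0,"rx":0,"ry":0,"rz":0,"gripper":1},{"dx":25,"dy":0,"dz":0,"rx":0,"ry":0,"rz":0,"gripper":1}]}}

```text
t: 6.97
eef_pos: [0.5271, -0.0232, 0.0646]
ee_rot: [-3.142, 0.0, -1.68]
force: [-0.6, -0.5, -1.6]
width: 0.0235
gripper_force: 60.0
```

```bash
cat >> h.py <<'E'
def check():
    s=arm.get_state(); print({k:s[k].round(4) for k in('eef_pos','ee_rot','force','moment')})
    out={}
    for n in('top','side'):
        f=grab(n); W=world(f); hsv=cv2.cvtColor(f['frame'],cv2.COLOR_RGB2HSV); out[n]=f
        X,Y,Z=[W[...,i] for i in range(3)]
        reg=(abs(X-.505)<.05)&(Y>-.31)&(Y<-.2)
        m=reg&(Z>.062)&(hsv[...,0]>105)&(hsv[...,0]<145); P=W[m]
        yl=np.percentile(P[:,1],[2,98]); P=P[(P[:,1]<yl[1]-.008)&(P[:,1]>yl[0]+.008)]
        p,ym,c=cyl(P,.026); print(n,'roller',len(P),p.round(4),ym.round(4),yl.round(4),'x at -.19',(p[0]+p[1]*(-.19-ym)).round(4))
        m=(abs(X-.52)<.03)&(Z>.045)&(Z<.08)&(Y<s['eef_pos'][1]-.1)&(Y>-.185); P=W[m]
        if len(P)>15:
            p,ym,c=cyl(P,.007); print(n,'rod',len(P),p.round(4),ym.round(4),'ymin',P[:,1].min().round(4),'x at -.19',(p[0]+p[1]*(-.19-ym)).round(4))
    return out
E
python3 -c "
from h import *
check()"
```

```text
{'eef_pos': array([ 0.5271, -0.0232,  0.0646]), 'ee_rot': array([-3.1415,  0.    , -1.6801]), 'force': array([-0.5553, -0.4619, -1.5978]), 'moment': array([ 0.1558, -0.0417,  0.0374])}
top roller 226 [0.5037 0.0904 0.0603 0.0234] -0.2372 [-0.2708 -0.2036] x at -.19 0.508
top rod 79 [0.513 0.12  0.062 0.018] -0.1536 ymin -0.1836 x at -.19 0.5086
side roller 130 [0.5051 0.1089 0.0606 0.0026] -0.2493 [-0.273  -0.2197] x at -.19 0.5116
side rod 90 [0.5151 0.0943 0.0611 0.0093] -0.153 ymin -0.1826 x at -.19 0.5116
```

Emit:
{"fn": "jog_arm", "kwargs": {"targets": [{"dx":4,"dy":0,"dz":0.8,"rx":0,"ry":0,"rz":-0.004,"gripper":1},{"dx":8,"dy":0,"dz":0.8,"rx":0,"ry":0,"rz":-0.004,"gripper":1},{"dx":12,"dy":0,"dz":0.8,"rx":0,"ry":0,"rz":-0.004,"gripper":1},{"dx":15,"dy":0,"dz":0.8,"rx":0,"ry":0,"rz":-0.004,"gripper":1},{"dx":18,"dy":0,"dz":0.8,"rx":0,"ry":0,"rz":-0.004,"gripper":1},{"dx":21,"dy":0,"dz":0.8,"rx":0,"ry":0,"rz":-0.004,"gripper":1},{"dx":24,"dy":0,"dz":0.8,"rx":0,"ry":0,"rz":-0.004,"gripper":1},{"dx":26,"dy":0,"dz":0.8,"rx":0,"ry":0,"rz":-0.004,"gripper":1}]}}

```text
t: 7.73
eef_pos: [0.5242, -0.0493, 0.0638]
ee_rot: [3.142, 0.0, -1.676]
force: [0.0, -0.2, -1.9]
width: 0.0236
gripper_force: 60.0
```

Emit:
{"fn": "jog_arm", "kwargs": {"targets": [{"dx":4,"dy":0,"dz":0,"rx":0,"ry":0,"rz":0,"gripper":1},{"dx":8,"dy":0,"dz":0,"rx":0,"ry":0,"rz":0,"gripper":1},{"dx":12,"dy":0,"dz":0,"rx":0,"ry":0,"rz":0,"gripper":1},{"dx":16,"dy":0,"dz":0,"rx":0,"ry":0,"rz":0,"gripper":1},{"dx":20,"dy":0,"dz":0,"rx":0,"ry":0,"rz":0,"gripper":1},{"dx":24,"dy":0,"dz":0,"rx":0,"ry":0,"rz":0,"gripper":1},{"dx":27,"dy":0,"dz":0,"rx":0,"ry":0,"rz":0,"gripper":1},{"dx":30,"dy":0,"dz":0,"rx":0,"ry":0,"rz":0,"gripper":1}]}}

```text
t: 8.4
eef_pos: [0.5211, -0.0791, 0.0638]
ee_rot: [-3.142, -0.0, -1.676]
force: [-1.2, -0.5, -0.6]
width: 0.0235
gripper_force: 60.0
```

```bash
python3 -c "
from h import *
check()"
```

```text
{'eef_pos': array([ 0.5211, -0.0791,  0.0638]), 'ee_rot': array([-3.1416, -0.    , -1.6759]), 'force': array([-1.2351, -0.5376, -0.6261]), 'moment': array([ 0.1503, -0.0228,  0.0244])}
top roller 229 [ 0.5041  0.1107  0.0603 -0.0068] -0.2375 [-0.2711 -0.2037] x at -.19 0.5093h.py:20: RuntimeWarning: Mean of empty slice.
  ym=P[:,1].mean()
  ret = ret.dtype.type(ret / rcount)
h.py:24: RuntimeWarning: Mean of empty slice.
  s=least_squares(res,[P[:,0].mean(),0,P[:,2].max()-r,0],loss='soft_l1',f_scale=.003)
Traceback (most recent call last):
  File "h.py", line 35, in check
    p,ym,c=cyl(P,.026); print(n,'roller',len(P),p.round(4),ym.round(4),yl.round(4),'x at -.19',(p[0]+p[1]*(-.19-ym)).round(4))
           ~~~^^^^^^^^
  File "h.py", line 24, in cyl
    s=least_squares(res,[P[:,0].mean(),0,P[:,2].max()-r,0],loss='soft_l1',f_scale=.003)
                                         ~~~~~~~~~~^^
ValueError: zero-size array to reduction operation maximum which has no identity
```

Emit:
{"fn": "jog_arm", "kwargs": {"targets": [{"dx":4,"dy":0,"dz":0,"rx":0,"ry":0,"rz":0,"gripper":1},{"dx":8,"dy":0,"dz":0,"rx":0,"ry":0,"rz":0,"gripper":1},{"dx":12,"dy":0,"dz":0,"rx":0,"ry":0,"rz":0,"gripper":1},{"dx":16,"dy":0,"dz":0,"rx":0,"ry":0,"rz":0,"gripper":1},{"dx":20,"dy":0,"dz":0,"rx":0,"ry":0,"rz":0,"gripper":1},{"dx":24,"dy":0,"dz":0,"rx":0,"ry":0,"rz":0,"gripper":1},{"dx":27,"dy":0,"dz":0,"rx":0,"ry":0,"rz":0,"gripper":1},{"dx":29,"dy":0,"dz":0,"rx":0,"ry":0,"rz":0,"gripper":1}]}}

```text
t: 9.17
eef_pos: [0.518, -0.108, 0.0637]
ee_rot: [3.142, -0.0, -1.676]
force: [-0.4, 0.6, -1.9]
width: 0.0237
gripper_force: 60.0
```

Emit:
{"fn": "jog_arm", "kwargs": {"targets": [{"dx":2,"dy":0,"dz":0,"rx":0,"ry":0,"rz":0,"gripper":1},{"dx":4,"dy":0,"dz":0,"rx":0,"ry":0,"rz":0,"gripper":1},{"dx":6,"dy":0,"dz":0,"rx":0,"ry":0,"rz":0,"gripper":1},{"dx":8,"dy":0,"dz":0,"rx":0,"ry":0,"rz":0,"gripper":1},{"dx":10,"dy":0,"dz":0,"rx":0,"ry":0,"rz":0,"gripper":1},{"dx":12,"dy":0,"dz":0,"rx":0,"ry":0,"rz":0,"gripper":1},{"dx":14,"dy":0,"dz":0,"rx":0,"ry":0,"rz":0,"gripper":1},{"dx":16,"dy":0,"dz":0,"rx":0,"ry":0,"rz":0,"gripper":1}]}}

```text
t: 9.83
eef_pos: [0.5164, -0.1236, 0.0638]
ee_rot: [-3.142, 0.0, -1.676]
force: [0.5, -0.8, -1.7]
width: 0.0236
gripper_force: 60.0
```

```bash
sed -i "s/        p,ym,c=cyl(P,.026)/        if len(P)<10: continue\n        p,ym,c=cyl(P,.026)/" h.py; python3 -c "
from h import *
check()"
```

```text
{'eef_pos': array([ 0.5164, -0.1236,  0.0638]), 'ee_rot': array([-3.1415,  0.    , -1.6757]), 'force': array([ 0.4877, -0.7885, -1.7027]), 'moment': array([ 0.2522, -0.0866,  0.0612])}
top roller 218 [0.5035 0.1126 0.0602 0.0042] -0.2385 [-0.2712 -0.2035] x at -.19 0.5089
```

Emit:
{"fn": "jog_arm", "kwargs": {"targets": [{"dx":3,"dy":0,"dz":0,"rx":0,"ry":0,"rz":0,"gripper":1},{"dx":6,"dy":0,"dz":0,"rx":0,"ry":0,"rz":0,"gripper":1},{"dx":8,"dy":0,"dz":0,"rx":0,"ry":0,"rz":0,"gripper":1},{"dx":10,"dy":0,"dz":0,"rx":0,"ry":0,"rz":0,"gripper":1},{"dx":12,"dy":0,"dz":0,"rx":0,"ry":0,"rz":0,"gripper":1},{"dx":13,"dy":0,"dz":0,"rx":0,"ry":0,"rz":0,"gripper":1},{"dx":14,"dy":0,"dz":0,"rx":0,"ry":0,"rz":0,"gripper":1},{"dx":15,"dy":0,"dz":0,"rx":0,"ry":0,"rz":0,"gripper":1}]}}

```text
t: 10.6
eef_pos: [0.5148, -0.1383, 0.0638]
ee_rot: [-3.142, 0.0, -1.676]
force: [0.4, 2.5, -1.4]
width: 0.0236
gripper_force: 60.0
```

Emit:
{"fn": "jog_arm", "kwargs": {"targets": [{"dx":0.5,"dy":0,"dz":0,"rx":0,"ry":0,"rz":0,"gripper":1},{"dx":1,"dy":0,"dz":0,"rx":0,"ry":0,"rz":0,"gripper":1},{"dx":1.5,"dy":0,"dz":0,"rx":0,"ry":0,"rz":0,"gripper":1},{"dx":2,"dy":0,"dz":0,"rx":0,"ry":0,"rz":0,"gripper":1},{"dx":2.5,"dy":0,"dz":0,"rx":0,"ry":0,"rz":0,"gripper":1},{"dx":3,"dy":0,"dz":0,"rx":0,"ry":0,"rz":0,"gripper":1},{"dx":3.5,"dy":0,"dz":0,"rx":0,"ry":0,"rz":0,"gripper":1},{"dx":4,"dy":0,"dz":0,"rx":0,"ry":0,"rz":0,"gripper":1}]}}

```text
t: 11.27
eef_pos: [0.5146, -0.1416, 0.0637]
ee_rot: [-3.141, 0.001, -1.676]
force: [-0.5, 10.7, -0.4]
width: 0.0237
gripper_force: 60.0
```

```bash
python3 -c "
from h import *
check()"
```

```text
{'eef_pos': array([ 0.5146, -0.1416,  0.0637]), 'ee_rot': array([-3.1411e+00,  1.1000e-03, -1.6762e+00]), 'force': array([-0.5299, 10.7087, -0.4165]), 'moment': array([ 4.2165,  0.0515, -0.0761])}
top roller 183 [0.5029 0.1318 0.0606 0.0333] -0.248 [-0.2778 -0.2115] x at -.19 0.5105Traceback (most recent call last):
  File "<string>", line 3, in <module>
    check()
    ~~~~~^^
  File "h.py", line 34, in check
    yl=np.percentile(P[:,1],[2,98]); P=P[(P[:,1]<yl[1]-.008)&(P[:,1]>yl[0]+.008)]
    return _quantile_unchecked(
        a, q, axis, out, overwrite_input, method, keepdims, weights)
    return _ureduce(a,
                    func=_quantile_ureduce_func,
    ...<5 lines>...
                    overwrite_input=overwrite_input,
                    method=method)
    r = func(a, **kwargs)
    result = _quantile(arr,
                       quantiles=q,
    ...<2 lines>...
                       out=out,
                       weights=wgt)
    slices_having_nans = np.isnan(arr[-1, ...])
                                  ~~~^^^^^^^^^
IndexError: index -1 is out of bounds for axis 0 with size 0
```

The roller has slid to the dowels and the pin presses on the teeth at about 11 N. I'll ease to about 5 N and turn slowly.

Emit:
{"fn": "jog_arm", "kwargs": {"targets": [{"dx":-0.3,"dy":0,"dz":0,"rx":0,"ry":0,"rz":0,"gripper":1},{"dx":-0.5,"dy":0,"dz":0,"rx":0,"ry":0,"rz":0,"gripper":1},{"dx":-0.5,"dy":0.1,"dz":0,"rx":0.02,"ry":0,"rz":0,"gripper":1},{"dx":-0.5,"dy":0.1,"dz":0,"rx":0.04,"ry":0,"rz":0,"gripper":1},{"dx":-0.5,"dy":0.2,"dz":0,"rx":0.06,"ry":0,"rz":0,"gripper":1},{"dx":-0.5,"dy":0.3,"dz":0,"rx":0.08,"ry":0,"rz":0,"gripper":1},{"dx":-0.5,"dy":0.4,"dz":0,"rx":0.1,"ry":0,"rz":0,"gripper":1},{"dx":-0.5,"dy":0.4,"dz":0,"rx":0.12,"ry":0,"rz":0,"gripper":1}]}}

```text
t: 12.03
eef_pos: [0.5148, -0.1415, 0.0641]
ee_rot: [-3.019, 0.0, -1.675]
force: [2.0, 4.3, -1.9]
width: 0.0235
gripper_force: 60.0
```

Emit:
{"fn": "jog_arm", "kwargs": {"targets": [{"dx":0,"dy":0.1,"dz":0,"rx":0.02,"ry":0,"rz":0,"gripper":1},{"dx":0,"dy":0.1,"dz":0,"rx":0.04,"ry":0,"rz":0,"gripper":1},{"dx":0,"dy":0.2,"dz":0,"rx":0.06,"ry":0,"rz":0,"gripper":1},{"dx":0,"dy":0.3,"dz":0,"rx":0.08,"ry":0,"rz":0,"gripper":1},{"dx":0,"dy":0.4,"dz":0,"rx":0.1,"ry":0,"rz":0,"gripper":1},{"dx":0,"dy":0.4,"dz":0,"rx":0.12,"ry":0,"rz":0,"gripper":1},{"dx":0,"dy":0.5,"dz":0,"rx":0.14,"ry":0,"rz":0,"gripper":1},{"dx":0,"dy":0.5,"dz":0,"rx":0.15,"ry":0,"rz":0,"gripper":1}]}}

```text
t: 12.7
eef_pos: [0.513, -0.1419, 0.0636]
ee_rot: [-2.871, -0.0, -1.676]
force: [0.2, -0.4, -0.8]
width: 0.0234
gripper_force: 60.0
```

Emit:
{"fn": "jog_arm", "kwargs": {"targets": [{"dx":0,"dy":0.1,"dz":0,"rx":0.02,"ry":0,"rz":0,"gripper":1},{"dx":0,"dy":0.1,"dz":0,"rx":0.04,"ry":0,"rz":0,"gripper":1},{"dx":0,"dy":0.2,"dz":0,"rx":0.05,"ry":0,"rz":0,"gripper":1},{"dx":0,"dy":0.2,"dz":0,"rx":0.06,"ry":0,"rz":0,"gripper":1},{"dx":0,"dy":0.3,"dz":0,"rx":0.08,"ry":0,"rz":0,"gripper":1},{"dx":0,"dy":0.3,"dz":0,"rx":0.09,"ry":0,"rz":0,"gripper":1},{"dx":0,"dy":0.4,"dz":0,"rx":0.1,"ry":0,"rz":0,"gripper":1},{"dx":0,"dy":0.4,"dz":0,"rx":0.1,"ry":0,"rz":0,"gripper":1}]}}

```text
t: 13.37
eef_pos: [0.5142, -0.1467, 0.0737]
ee_rot: [-2.79, 0.015, -1.671]
force: [0.5, 0.0, -4.1]
width: 0.0239
gripper_force: 60.0
```

Run:
```python
from h import *
s=arm.get_state(); print({k:s[k].round(4) for k in('q','qd','eef_pos','ee_rot','force','moment')})
I=[]
for n in('top','side'):
    f=grab(n); I.append(f['frame'])
a=cv2.resize(I[0][165:235,205:345],(800,400));b=cv2.resize(I[1][200:310,190:330],(255,200)) 
cv2.imwrite('pics/c1.png',np.vstack([a,np.pad(b,((0,0),(0,545),(0,0)))])[...,::-1])
s=arm.get_state(); print(s['t'],s['eef_pos'],s['ee_rot'],s['force'],s['qd'].round(3))
```

```text
{'q': array([ 0.0344,  0.1702, -1.0072,  0.6482, -0.0533, -0.779 ]), 'qd': array([-0.0072,  0.0062, -0.0106,  0.0847,  0.0042, -0.076 ]), 'eef_pos': array([ 0.5142, -0.1467,  0.0737]), 'ee_rot': array([-2.7896,  0.0152, -1.6709]), 'force': array([ 0.5011,  0.0105, -4.0967]), 'moment': array([0.4954, 1.5312, 0.0064])}
13.4667 [ 0.51447831 -0.14636836  0.07360387] [-2.79022642  0.01468934 -1.67039363] [ 0.11517304 -0.86424064 -3.51338508] [-0.001  0.004 -0.002  0.017  0.004 -0.012]
```

View pics/c1.png

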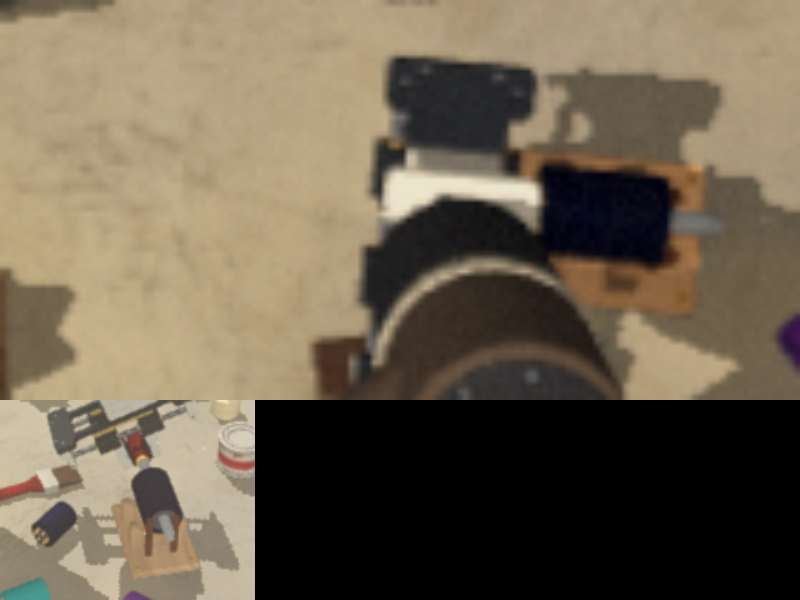

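The nose shows between the dowels at about (700,223) and the roller still lies at (605,215). The lean toward the robot hit q3's limit and lifted the hand. The pin moved about 5 mm in with no force, so it is in the slots. I'll ease the lean back.

Emit:
{"fn": "jog_arm", "kwargs": {"targets": [{"dx":0,"dy":0,"dz":0,"rx":-0.01,"ry":0,"rz":0,"gripper":1},{"dx":0,"dy":0,"dz":0,"rx":-0.02,"ry":0,"rz":0,"gripper":1},{"dx":0,"dy":-0.1,"dz":0,"rx":-0.03,"ry":0,"rz":0,"gripper":1},{"dx":0,"dy":-0.1,"dz":0,"rx":-0.04,"ry":0,"rz":0,"gripper":1},{"dx":0,"dy":-0.2,"dz":0,"rx":-0.05,"ry":0,"rz":0,"gripper":1},{"dx":0,"dy":-0.2,"dz":0,"rx":-0.06,"ry":0,"rz":0,"gripper":1},{"dx":0,"dy":-0.2,"dz":0,"rx":-0.06,"ry":0,"rz":0,"gripper":1},{"dx":0,"dy":-0.2,"dz":0,"rx":-0.06,"ry":0,"rz":0,"gripper":1}]}}

```text
t: 14.13
eef_pos: [0.5152, -0.1463, 0.0738]
ee_rot: [-2.85, 0.015, -1.67]
force: [0.9, 0.6, -4.0]
width: 0.0235
gripper_force: 60.0
```

Run:
```python
from station import arm
s=arm.get_state(); print({k:s[k].round(4) for k in('q','eef_pos','ee_rot','force','moment')})
```

```text
{'q': array([ 0.1181,  0.1963, -0.8115,  0.1762, -0.2786, -0.3823]), 'eef_pos': array([ 0.5152, -0.1463,  0.0738]), 'ee_rot': array([-2.8495,  0.0149, -1.6703]), 'force': array([ 0.8651,  0.5704, -3.9627]), 'moment': array([ 0.4768,  1.2898, -0.0613])}
```

Emit:
{"fn": "jog_arm", "kwargs": {"targets": [{"dx":0,"dy":0.5,"dz":0.9,"rx":0,"ry":0.002,"rz":0,"gripper":1},{"dx":0,"dy":1.2,"dz":2.2,"rx":0,"ry":0.004,"rz":-0.001,"gripper":1},{"dx":0,"dy":1.9,"dz":3.6,"rx":0,"ry":0.006,"rz":-0.002,"gripper":1},{"dx":0,"dy":2.7,"dz":5.1,"rx":0,"ry":0.008,"rz":-0.003,"gripper":1},{"dx":0,"dy":3.5,"dz":6.6,"rx":0,"ry":0.011,"rz":-0.004,"gripper":1},{"dx":0,"dy":4.2,"dz":8,"rx":0,"ry":0.014,"rz":-0.004,"gripper":1},{"dx":0,"dy":4.8,"dz":9,"rx":0,"ry":0.014,"rz":-0.004,"gripper":1},{"dx":0,"dy":4.8,"dz":9,"rx":0,"ry":0.014,"rz":-0.004,"gripper":1}]}}

```text
t: 14.8
eef_pos: [0.5131, -0.1461, 0.0639]
ee_rot: [-2.849, 0.0, -1.67]
force: [-0.5, 0.3, -0.3]
width: 0.0236
gripper_force: 60.0
```

```bash
sed -i 's/        yl=np.perc/        if len(P)<10: continue\n        yl=np.perc/' h.py
python3 - <<'E'
from h import *
check()
E
```

```text
{'eef_pos': array([ 0.5131, -0.1461,  0.0639]), 'ee_rot': array([-2.8494e+00,  1.0000e-04, -1.6700e+00]), 'force': array([-0.5404,  0.276 , -0.2842]), 'moment': array([ 0.3975,  1.2812, -0.0524])}
top roller 215 [0.503  0.1094 0.0613 0.0343] -0.2426 [-0.2749 -0.2094] x at -.19 0.5088
```

Emit:
{"fn": "jog_arm", "kwargs": {"targets": [{"dx":0.5,"dy":0,"dz":0,"rx":0,"ry":0,"rz":0,"gripper":1},{"dx":1,"dy":0,"dz":0,"rx":0,"ry":0,"rz":0,"gripper":1},{"dx":1.5,"dy":0,"dz":0,"rx":0,"ry":0,"rz":0,"gripper":1},{"dx":1.8,"dy":0,"dz":0,"rx":0,"ry":0,"rz":0,"gripper":1},{"dx":2.1,"dy":0,"dz":0,"rx":0,"ry":0,"rz":0,"gripper":1},{"dx":2.4,"dy":0,"dz":0,"rx":0,"ry":0,"rz":0,"gripper":1},{"dx":2.6,"dy":0,"dz":0,"rx":0,"ry":0,"rz":0,"gripper":1},{"dx":2.8,"dy":0,"dz":0,"rx":0,"ry":0,"rz":0,"gripper":1}]}}

```text
t: 15.57
eef_pos: [0.5134, -0.1483, 0.0641]
ee_rot: [-2.848, 0.001, -1.67]
force: [-3.0, 8.5, -1.2]
width: 0.0236
gripper_force: 60.0
```

Run:
```python
from h import *
check()
```

```text
{'eef_pos': array([ 0.5134, -0.1483,  0.0641]), 'ee_rot': array([-2.8484e+00,  9.0000e-04, -1.6699e+00]), 'force': array([-3.049 ,  8.5338, -1.2169]), 'moment': array([3.6773, 1.907 , 0.6462])}
top roller 225 [0.5032 0.0781 0.061  0.0103] -0.2445 [-0.2774 -0.2103] x at -.19 0.5075
```

Home: the pin sits 7 mm deeper than it was on the tooth tips, and the push is 8.5 N. Now I'll relax the push and bring the hand upright.

Emit:
{"fn": "jog_arm", "kwargs": {"targets": [{"dx":-0.3,"dy":0,"dz":0,"rx":-0.02,"ry":0,"rz":0,"gripper":1},{"dx":-0.5,"dy":-0.2,"dz":0,"rx":-0.06,"ry":0,"rz":0,"gripper":1},{"dx":-0.5,"dy":-0.4,"dz":0,"rx":-0.1,"ry":0,"rz":0,"gripper":1},{"dx":-0.5,"dy":-0.5,"dz":0,"rx":-0.14,"ry":0,"rz":0,"gripper":1},{"dx":-0.5,"dy":-0.6,"dz":0,"rx":-0.18,"ry":0,"rz":0,"gripper":1},{"dx":-0.5,"dy":-0.8,"dz":0.1,"rx":-0.22,"ry":0,"rz":0,"gripper":1},{"dx":-0.5,"dy":-0.9,"dz":0.1,"rx":-0.26,"ry":0,"rz":0,"gripper":1},{"dx":-0.5,"dy":-1,"dz":0.1,"rx":-0.29,"ry":0,"rz":0,"gripper":1}]}}

```text
t: 16.33
eef_pos: [0.5145, -0.1481, 0.0645]
ee_rot: [-3.141, 0.001, -1.671]
force: [-2.6, 3.8, 2.9]
width: 0.0239
gripper_force: 60.0
```

Run:
```python
from h import *
check()
```

```text
{'eef_pos': array([ 0.5145, -0.1481,  0.0645]), 'ee_rot': array([-3.1409e+00,  1.0000e-03, -1.6705e+00]), 'force': array([-2.6285,  3.8484,  2.8627]), 'moment': array([ 1.5014,  0.7231, -0.1755])}
top roller 152 [0.5037 0.1401 0.0619 0.0261] -0.2501 [-0.2777 -0.2135] x at -.19 0.5121
```

Emit:
{"fn": "jog_arm", "kwargs": {"targets": [{"dx":-0.3,"dy":0,"dz":-1,"rx":0,"ry":0.01,"rz":0,"gripper":1},{"dx":-0.3,"dy":0,"dz":-4,"rx":0,"ry":0.025,"rz":0,"gripper":1},{"dx":-0.3,"dy":0,"dz":-10,"rx":0,"ry":0.04,"rz":0,"gripper":1},{"dx":-0.3,"dy":0,"dz":-18,"rx":0,"ry":0.04,"rz":0,"gripper":1},{"dx":-0.3,"dy":0,"dz":-28,"rx":0,"ry":0.04,"rz":0,"gripper":1},{"dx":-0.3,"dy":0,"dz":-38,"rx":0,"ry":0.04,"rz":0,"gripper":1},{"dx":-0.3,"dy":0,"dz":-48,"rx":0,"ry":0.04,"rz":0,"gripper":1},{"dx":-0.3,"dy":0,"dz":-56,"rx":0,"ry":0.04,"rz":0,"gripper":1}]}}

```text
t: 17.1
eef_pos: [0.5145, -0.1485, 0.122]
ee_rot: [-3.137, -0.04, -1.671]
force: [0.7, -0.3, -4.0]
width: 0.0234
gripper_force: 60.0
```

Emit:
{"fn": "jog_arm", "kwargs": {"targets": [{"dx":0,"dy":0,"dz":-8,"rx":0,"ry":0,"rz":0,"gripper":1},{"dx":0,"dy":0,"dz":-17,"rx":0,"ry":0,"rz":0,"gripper":1},{"dx":0,"dy":0,"dz":-27,"rx":0,"ry":0,"rz":0,"gripper":1},{"dx":0,"dy":0,"dz":-37,"rx":0,"ry":0,"rz":0,"gripper":1},{"dx":0,"dy":0,"dz":-46,"rx":0,"ry":0,"rz":0,"gripper":1},{"dx":0,"dy":0,"dz":-52,"rx":0,"ry":0,"rz":0,"gripper":1},{"dx":0,"dy":0,"dz":-55,"rx":0,"ry":0,"rz":0,"gripper":1},{"dx":0,"dy":0,"dz":-55,"rx":0,"ry":0,"rz":0,"gripper":1}]}}

```text
t: 17.77
eef_pos: [0.5144, -0.1459, 0.176]
ee_rot: [-3.138, -0.039, -1.67]
force: [0.6, -0.2, -3.6]
width: 0.0239
gripper_force: 60.0
```

Run:
```python
from h import *
s=arm.get_state(); print({k:s[k].round(4) for k in('eef_pos','ee_rot','force','moment')})
I=[]
for n in('top','side'):
    f=grab(n); I.append(f['frame'])
a=cv2.resize(I[0][155:235,225:345],(800,400));b=cv2.resize(I[1][170:310,190:330],(200,200)) 
cv2.imwrite('pics/d1.png',np.vstack([a,np.pad(b,((0,0),(0,600),(0,0)))])[...,::-1])
```

```text
{'eef_pos': array([ 0.5144, -0.1459,  0.176 ]), 'ee_rot': array([-3.1379, -0.0394, -1.6704]), 'force': array([ 0.5625, -0.1714, -3.618 ]), 'moment': array([ 0.5725, -0.0959, -0.046 ])}
```

View pics/d1.png

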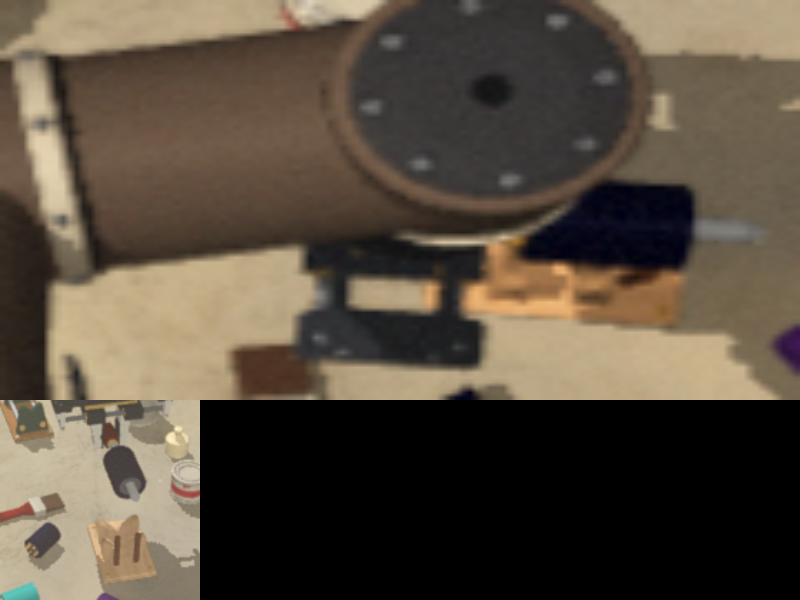

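The picture shows the roller carried on the spindle at about (610,225) above the empty cradle. Back to the stand.

Emit:
{"fn": "jog_arm", "kwargs": {"targets": [{"dx":-6,"dy":2,"dz":0,"rx":0,"ry":0,"rz":0,"gripper":1},{"dx":-20,"dy":6,"dz":-1,"rx":0,"ry":0,"rz":-0.01,"gripper":1},{"dx":-42,"dy":12,"dz":-2,"rx":0,"ry":0,"rz":-0.015,"gripper":1},{"dx":-72,"dy":20,"dz":-3,"rx":0,"ry":0,"rz":-0.02,"gripper":1},{"dx":-105,"dy":29,"dz":-4,"rx":0,"ry":0,"rz":-0.03,"gripper":1},{"dx":-138,"dy":38,"dz":-5,"rx":0,"ry":0,"rz":-0.035,"gripper":1},{"dx":-171,"dy":48,"dz":-6,"rx":0,"ry":0,"rz":-0.04,"gripper":1},{"dx":-204,"dy":57,"dz":-8,"rx":0,"ry":0,"rz":-0.05,"gripper":1}]}}

```text
t: 18.53
eef_pos: [0.4765, 0.0644, 0.1744]
ee_rot: [3.141, -0.04, -1.621]
force: [1.7, 0.2, -4.2]
width: 0.0242
gripper_force: 60.0
```

```bash
cat > d.py <<'E'
import sys,numpy as np
from station import arm
from scipy.spatial.transform import Rotation as R
s=arm.get_state(); Rt=R.from_euler('xyz',s['ee_rot']); a=[float(x) for x in sys.argv[1:]]
print(s['eef_pos'].round(4),s['ee_rot'].round(4),s['force'].round(1),s['moment'].round(2),'t',s['t'])
print('d mm',(Rt.inv().apply(np.array(a[:3])-s['eef_pos'])*1000).round(1),'rot',(Rt.inv()*R.from_euler('xyz',a[3:])).as_rotvec().round(4))
E
python3 d.py .4415 .2709 .176 3.1416 -.039 -1.568
```

```text
[0.4765 0.0644 0.1744] [ 3.1413 -0.04   -1.6206] [ 1.7  0.2 -4.2] [ 0.63 -0.31  0.04] t 18.5333
d mm [-204.3   45.2   -9.7] rot [ 0.0023 -0.001  -0.0525]
```

Emit:
{"fn": "jog_arm", "kwargs": {"targets": [{"dx":-33,"dy":7,"dz":-2,"rx":0,"ry":0,"rz":-0.01,"gripper":1},{"dx":-66,"dy":15,"dz":-3,"rx":0,"ry":0,"rz":-0.02,"gripper":1},{"dx":-99,"dy":22,"dz":-5,"rx":0,"ry":0,"rz":-0.03,"gripper":1},{"dx":-132,"dy":29,"dz":-6,"rx":0,"ry":0,"rz":-0.035,"gripper":1},{"dx":-162,"dy":36,"dz":-8,"rx":0,"ry":0,"rz":-0.042,"gripper":1},{"dx":-185,"dy":41,"dz":-9,"rx":0,"ry":0,"rz":-0.048,"gripper":1},{"dx":-199,"dy":44,"dz":-9.5,"rx":0,"ry":0,"rz":-0.052,"gripper":1},{"dx":-204,"dy":45,"dz":-9.5,"rx":0,"ry":0,"rz":-0.052,"gripper":1}]}}

```text
t: 19.2
eef_pos: [0.4423, 0.2713, 0.1759]
ee_rot: [3.14, -0.04, -1.566]
force: [0.3, 0.5, -4.0]
width: 0.0235
gripper_force: 60.0
```

Emit:
{"fn": "jog_arm", "kwargs": {"targets": [{"dx":0,"dy":0,"dz":5,"rx":0,"ry":-0.005,"rz":0,"gripper":1},{"dx":0,"dy":0,"dz":15,"rx":0,"ry":-0.01,"rz":0,"gripper":1},{"dx":0,"dy":0,"dz":28,"rx":0,"ry":-0.01,"rz":0,"gripper":1},{"dx":0,"dy":0,"dz":42,"rx":0,"ry":-0.01,"rz":0,"gripper":1},{"dx":0,"dy":0,"dz":55,"rx":0,"ry":-0.01,"rz":0,"gripper":1},{"dx":0,"dy":0,"dz":63,"rx":0,"ry":-0.01,"rz":0,"gripper":1},{"dx":0,"dy":0,"dz":67,"rx":0,"ry":-0.01,"rz":0,"gripper":1},{"dx":0,"dy":0,"dz":67,"rx":0,"ry":-0.01,"rz":0,"gripper":1}]}}

```text
t: 19.87
eef_pos: [0.4425, 0.2652, 0.1085]
ee_rot: [3.139, -0.031, -1.569]
force: [0.3, -0.3, -4.3]
width: 0.024
gripper_force: 60.0
```

```bash
python3 d.py .4415 .2709 .0746 3.1416 0 -1.568
python3 - <<'E'
from h import *
I=[]
for n in('top','side'):
    f=grab(n); I.append(f['frame']); W=world(f); hsv=cv2.cvtColor(f['frame'],cv2.COLOR_RGB2HSV)
    X,Y,Z=[W[...,i] for i in range(3)]
    m=(abs(X-.441)<.04)&(Z>.08)&(Y>.1)&(Y<.24)&(hsv[...,0]>105)&(hsv[...,0]<145)&(hsv[...,1]>60); P=W[m]
    if len(P)>20:
        yl=np.percentile(P[:,1],[2,98]); p,ym,c=cyl(P,.026); print(n,len(P),p.round(4),ym.round(4),yl.round(4))
    m=(abs(X-.441)<.02)&(Z>.08)&(Y>.08)&(Y<.135); P=W[m]
    if len(P)>10: p,ym,c=cyl(P,.007); print(n,'nose',len(P),p.round(4),ym.round(4),P[:,1].min())
a=cv2.resize(I[0][190:260,120:220],(560,392));b=cv2.resize(I[1][110:210,160:230],(240,343));b=np.pad(b,((0,49),(0,0),(0,0)))
cv2.imwrite('pics/e1.png',np.hstack([a,b])[...,::-1])
E
```

```text
[0.4425 0.2652 0.1085] [ 3.1388 -0.0311 -1.5693] [ 0.3 -0.3 -4.3] [ 0.52 -0.05 -0.04] t 19.8667
d mm [-6.7  0.9 33.7] rot [ 0.0028 -0.0311 -0.0014]
top 360 [ 0.4424 -0.0064  0.1056  0.0032] 0.167 [0.1331 0.222 ]
top nose 66 [0.4421 0.0539 0.1097 0.252 ] 0.1214 0.09708881501246047
side nose 165 [ 0.4428 -1.0091  0.115  -2.0276] 0.1268 0.09373520843990757
```

View pics/e1.png

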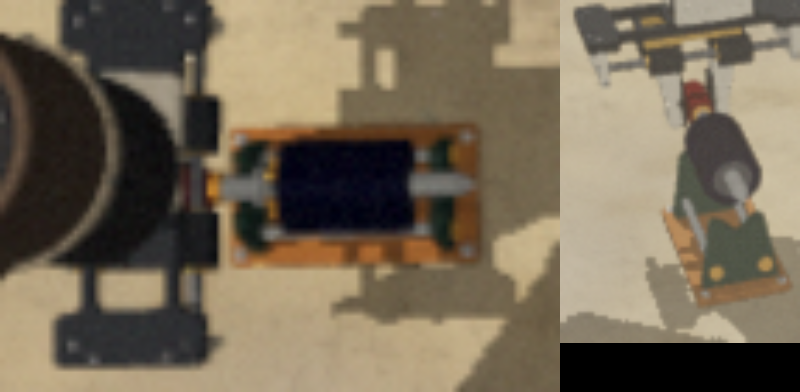

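The crop shows the roller over the stand: collar right of the near cheek at about (265,187), rubber from 278 to 412 between the cheeks, and the handle at the same end as before. I'll shift 6.7 mm back, level the hand and lower.

Emit:
{"fn": "jog_arm", "kwargs": {"targets": [{"dx":-2,"dy":0.2,"dz":1,"rx":0,"ry":-0.005,"rz":0,"gripper":1},{"dx":-4,"dy":0.5,"dz":3,"rx":0,"ry":-0.01,"rz":0,"gripper":1},{"dx":-6,"dy":0.9,"dz":6,"rx":0,"ry":-0.016,"rz":0,"gripper":1},{"dx":-6.7,"dy":0.9,"dz":11,"rx":0,"ry":-0.022,"rz":0,"gripper":1},{"dx":-6.7,"dy":0.9,"dz":17,"rx":0,"ry":-0.028,"rz":0,"gripper":1},{"dx":-6.7,"dy":0.9,"dz":22,"rx":0,"ry":-0.03,"rz":0,"gripper":1},{"dx":-6.7,"dy":0.9,"dz":25,"rx":0,"ry":-0.03,"rz":0,"gripper":1},{"dx":-6.7,"dy":0.9,"dz":27,"rx":0,"ry":-0.03,"rz":0,"gripper":1}]}}

```text
t: 20.63
eef_pos: [0.4416, 0.2719, 0.0814]
ee_rot: [3.139, -0.001, -1.569]
force: [-0.7, 0.1, -4.2]
width: 0.0239
gripper_force: 60.0
```

Emit:
{"fn": "jog_arm", "kwargs": {"targets": [{"dx":0,"dy":0,"dz":0.7,"rx":0,"ry":0,"rz":0,"gripper":1},{"dx":0,"dy":0,"dz":1.4,"rx":0,"ry":0,"rz":0,"gripper":1},{"dx":0,"dy":0,"dz":2.1,"rx":0,"ry":0,"rz":0,"gripper":1},{"dx":0,"dy":0,"dz":2.8,"rx":0,"ry":0,"rz":0,"gripper":1},{"dx":0,"dy":0,"dz":3.5,"rx":0,"ry":0,"rz":0,"gripper":1},{"dx":0,"dy":0,"dz":4.2,"rx":0,"ry":0,"rz":0,"gripper":1},{"dx":0,"dy":0,"dz":4.9,"rx":0,"ry":0,"rz":0,"gripper":1},{"dx":0,"dy":0,"dz":5.5,"rx":0,"ry":0,"rz":0,"gripper":1}]}}

```text
t: 21.3
eef_pos: [0.4418, 0.2723, 0.0767]
ee_rot: [3.14, 0.0, -1.568]
force: [-0.1, -0.4, -3.5]
width: 0.0235
gripper_force: 60.0
```

```bash
python3 d.py .4415 .2709 .0746 3.1416 0 -1.568
```

```text
[0.4418 0.2723 0.0767] [ 3.1401e+00  4.0000e-04 -1.5684e+00] [-0.1 -0.4 -3.5] [ 0.41 -0.05 -0.  ] t 21.3
d mm [1.4 0.3 2.1] rot [ 0.0015  0.0004 -0.0004]
```

Emit:
{"fn": "jog_arm", "kwargs": {"targets": [{"dx":0.5,"dy":0,"dz":0.2,"rx":0,"ry":0,"rz":0,"gripper":1},{"dx":1,"dy":0,"dz":0.4,"rx":0,"ry":0,"rz":0,"gripper":1},{"dx":1.2,"dy":0,"dz":0.6,"rx":0,"ry":0,"rz":0,"gripper":1},{"dx":1.2,"dy":0,"dz":0.8,"rx":0,"ry":0,"rz":0,"gripper":1},{"dx":1.2,"dy":0,"dz":1,"rx":0,"ry":0,"rz":0,"gripper":1},{"dx":1.2,"dy":0,"dz":1.2,"rx":0,"ry":0,"rz":0,"gripper":1},{"dx":1.2,"dy":0,"dz":1.4,"rx":0,"ry":0,"rz":0,"gripper":1},{"dx":1.2,"dy":0,"dz":1.6,"rx":0,"ry":0,"rz":0,"gripper":1}]}}

```text
t: 21.97
eef_pos: [0.4418, 0.2711, 0.0752]
ee_rot: [3.14, 0.0, -1.568]
force: [-0.3, 0.1, -2.6]
width: 0.0236
gripper_force: 60.0
```

```bash
python3 d.py .4415 .2709 .0746 3.1416 0 -1.568
```

```text
[0.4418 0.2711 0.0752] [ 3.1401e+00  3.0000e-04 -1.5685e+00] [-0.3  0.1 -2.6] [ 0.32  0.02 -0.02] t 21.9667
d mm [0.2 0.3 0.6] rot [ 0.0015  0.0003 -0.0005]
```

Emit:
{"fn": "jog_arm", "kwargs": {"targets": [{"dx":0,"dy":0,"dz":0.2,"rx":0,"ry":0,"rz":0,"gripper":1},{"dx":0,"dy":0,"dz":0.4,"rx":0,"ry":0,"rz":0,"gripper":1},{"dx":0,"dy":0,"dz":0.6,"rx":0,"ry":0,"rz":0,"gripper":1},{"dx":0,"dy":0,"dz":0.8,"rx":0,"ry":0,"rz":0,"gripper":1},{"dx":0,"dy":0,"dz":1,"rx":0,"ry":0,"rz":0,"gripper":1},{"dx":0,"dy":0,"dz":1.2,"rx":0,"ry":0,"rz":0,"gripper":1},{"dx":0,"dy":0,"dz":1.2,"rx":0,"ry":0,"rz":0,"gripper":1},{"dx":0,"dy":0,"dz":1.2,"rx":0,"ry":0,"rz":0,"gripper":1}]}}

```text
t: 22.63
eef_pos: [0.4419, 0.2712, 0.0743]
ee_rot: [3.14, 0.001, -1.568]
force: [-0.7, -0.9, 4.9]
width: 0.0235
gripper_force: 60.0
```

```bash
python3 d.py .4415 .2709 .0746 3.1416 0 -1.568
```

```text
[0.4419 0.2712 0.0743] [ 3.1404e+00  5.0000e-04 -1.5683e+00] [-0.7 -0.9  4.9] [-0.41  0.5  -0.12] t 22.6333
d mm [ 0.3  0.4 -0.3] rot [ 0.0012  0.0005 -0.0003]
```

Seated. I'll open the jaws gently, then retreat straight up.

Emit:
{"fn": "jog_arm", "kwargs": {"targets": [{"dx":0,"dy":0,"dz":-0.4,"rx":0,"ry":0,"rz":0,"gripper":1},{"dx":0,"dy":0,"dz":-0.4,"rx":0,"ry":0,"rz":0,"gripper":0.7},{"dx":0,"dy":0,"dz":-0.4,"rx":0,"ry":0,"rz":0,"gripper":0.65},{"dx":0,"dy":0,"dz":-0.4,"rx":0,"ry":0,"rz":0,"gripper":0.6},{"dx":0,"dy":0,"dz":-0.4,"rx":0,"ry":0,"rz":0,"gripper":0.5},{"dx":0,"dy":0,"dz":-0.4,"rx":0,"ry":0,"rz":0,"gripper":0.4},{"dx":0,"dy":0,"dz":-0.4,"rx":0,"ry":0,"rz":0,"gripper":0.3},{"dx":0,"dy":0,"dz":-0.4,"rx":0,"ry":0,"rz":0,"gripper":0.2}], "force": 10}}

```text
t: 23.3
eef_pos: [0.4418, 0.2711, 0.0743]
ee_rot: [3.14, 0.0, -1.568]
force: [0.2, 0.2, 0.3]
width: 0.0562
gripper_force: 0.0
```

Emit:
{"fn": "jog_arm", "kwargs": {"targets": [{"dx":0,"dy":0,"dz":0,"rx":0,"ry":0,"rz":0,"gripper":0.1},{"dx":0,"dy":0,"dz":0,"rx":0,"ry":0,"rz":0,"gripper":0},{"dx":0,"dy":0,"dz":-3,"rx":0,"ry":0,"rz":0,"gripper":0},{"dx":0,"dy":0,"dz":-10,"rx":0,"ry":0,"rz":0,"gripper":0},{"dx":0,"dy":0,"dz":-20,"rx":0,"ry":0,"rz":0,"gripper":0},{"dx":0,"dy":0,"dz":-35,"rx":0,"ry":0,"rz":0,"gripper":0},{"dx":0,"dy":0,"dz":-55,"rx":0,"ry":0,"rz":0,"gripper":0},{"dx":0,"dy":0,"dz":-75,"rx":0,"ry":0,"rz":0,"gripper":0}]}}

```text
t: 23.97
eef_pos: [0.4419, 0.271, 0.151]
ee_rot: [3.14, 0.0, -1.568]
force: [0.3, 0.8, -0.1]
width: 0.0877
gripper_force: 0.0
```

Emit:
{"fn": "jog_arm", "kwargs": {"targets": [{"dx":-10,"dy":0,"dz":-15,"rx":0,"ry":0,"rz":0,"gripper":0},{"dx":-40,"dy":0,"dz":-30,"rx":0,"ry":0,"rz":0,"gripper":0},{"dx":-70,"dy":0,"dz":-45,"rx":0,"ry":0,"rz":0,"gripper":0},{"dx":-100,"dy":0,"dz":-60,"rx":0,"ry":0,"rz":0,"gripper":0},{"dx":-130,"dy":0,"dz":-70,"rx":0,"ry":0,"rz":0,"gripper":0},{"dx":-150,"dy":0,"dz":-80,"rx":0,"ry":0,"rz":0,"gripper":0},{"dx":-160,"dy":0,"dz":-80,"rx":0,"ry":0,"rz":0,"gripper":0},{"dx":-160,"dy":0,"dz":-80,"rx":0,"ry":0,"rz":0,"gripper":0}]}}

```text
t: 24.63
eef_pos: [0.4416, 0.4329, 0.2302]
ee_rot: [3.141, 0.002, -1.567]
force: [0.0, -0.7, -0.3]
width: 0.0879
gripper_force: 0.0
```

Run:
```python
from h import *
s=arm.get_state(); print(s['t'],s['eef_pos'],s['width'],s['force'])
I=[]
for n in('top','side'):
    f=grab(n); I.append(f['frame']); W=world(f); hsv=cv2.cvtColor(f['frame'],cv2.COLOR_RGB2HSV);H,S,V=[hsv[...,i] for i in range(3)]
    X,Y,Z=[W[...,i] for i in range(3)]
    m=(abs(X-.441)<.04)&(Z>.065)&(Y>.13)&(Y<.21)&(H>105)&(H<145)&(S>60); P=W[m]
    if len(P)>20: p,ym,c=cyl(P,.026); print(n,'roller',len(P),p.round(4),ym.round(4),np.percentile(P[:,1],[2,98]).round(4))
    h=((H<10)|(H>170))&(S>110)&(Z>.055)&(abs(X-.44)<.03)&(Y>.2)&(Y<.33); P=W[h]; print('handle',len(P),P.mean(0).round(4),np.percentile(P[:,1],[2,98]).round(4))
a=cv2.resize(I[0][190:260,120:220],(500,350));b=cv2.resize(I[1][130:210,170:240],(300,343));b=np.pad(b,((0,7),(0,0),(0,0)))
cv2.imwrite('pics/f1.png',np.hstack([a,b])[...,::-1])
```

```text
24.6333 [0.44157624 0.43292737 0.23016068] 0.08791265874157922 [ 0.04209546 -0.71402212 -0.27007498]
top roller 324 [ 0.4415 -0.0043  0.0689 -0.0177] 0.1726 [0.1396 0.2061]
handle 102 [0.4414 0.2732 0.0815] [0.251  0.2972]
handle 31 [0.44   0.2663 0.0826] [0.2479 0.2889]
```

View pics/f1.png

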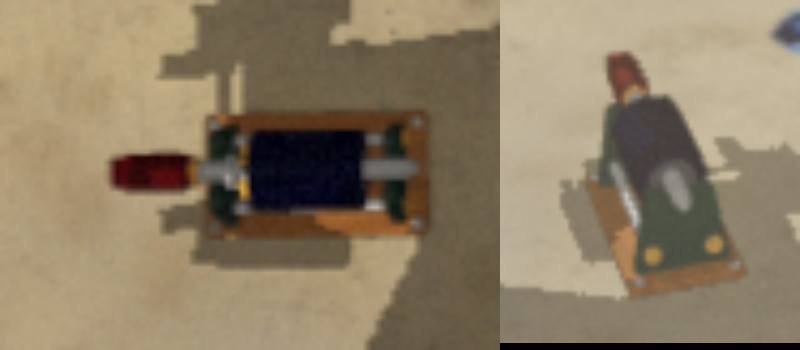

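The handle is back at its old place and both ends of the spindle are in the notches. The rubber runs from 250 to 363 between the cheeks. I'll check more finely that the pin is still home, using the image distances along the axis.

Run:
```python
from h import *
f=grab('top'); g=f['frame'].astype(float)
v=int(round(proj(f,[.4415,.17,.08])[1]))
print(v,proj(f,[.4415,.2741,.082]),proj(f,[.4415,.1726,.09]))
b=g[v-2:v+3].mean(0); print('u,r,g,b'); print(np.c_[np.arange(138,210),b[138:210]].round().astype(int).tolist())
V=np.array(f['view']); print('campos',(-V[:3,:3].T@V[:3,3]).round(3))
# expected px for edges given origin y0 (fit with handle), home s=0 or out s
for y0 in(.2675,.271):
  print(y0,'handle back',proj(f,[.4415,y0+.032,.076])[0].round(2),'front',proj(f,[.4415,y0-.019,.082])[0].round(2),'rubber near/far home',proj(f,[.4415,y0-.057,.096])[0].round(2),proj(f,[.4415,y0-.129,.096])[0].round(2),'tip',proj(f,[.4415,y0-.165,.07])[0].round(2))
```

```text
224 [149.17243385 224.02694   ] [180.7222655 223.4877212]
u,r,g,b
[[138, 174, 152, 117], [139, 173, 153, 118], [140, 176, 158, 122], [141, 155, 133, 101], [142, 103, 63, 49], [143, 59, 4, 7], [144, 75, 10, 13], [145, 66, 8, 13], [146, 50, 10, 9], [147, 48, 7, 10], [148, 47, 5, 7], [149, 49, 7, 9], [150, 64, 10, 11], [151, 71, 8, 8], [152, 73, 11, 14], [153, 70, 9, 11], [154, 70, 11, 14], [155, 71, 10, 13], [156, 58, 7, 8], [157, 77, 39, 16], [158, 121, 79, 30], [159, 113, 87, 58], [160, 107, 100, 87], [161, 104, 100, 92], [162, 94, 92, 87], [163, 91, 92, 87], [164, 94, 94, 88], [165, 125, 123, 117], [166, 107, 105, 100], [167, 109, 98, 82], [168, 130, 111, 80], [169, 77, 65, 52], [170, 5, 6, 24], [171, 8, 9, 22], [172, 8, 8, 24], [173, 5, 8, 24], [174, 6, 6, 23], [175, 8, 6, 24], [176, 6, 7, 23], [177, 8, 9, 25], [178, 9, 9, 25], [179, 6, 7, 24], [180, 5, 6, 23], [181, 5, 7, 24], [182, 6, 8, 24], [183, 7, 8, 28], [184, 6, 8, 27], [185, 11, 12, 29], [186, 7, 9, 28], [187, 7, 9, 27], [188, 7, 7, 25], [189, 5, 6, 21], [190, 7, 7, 25], [191, 7, 6, 21], [192, 53, 53, 52], [193, 85, 80, 76], [194, 94, 88, 81], [195, 101, 91, 82], [196, 95, 89, 82], [197, 89, 87, 83], [198, 86, 88, 83], [199, 85, 86, 81], [200, 80, 80, 76], [201, 89, 80, 70], [202, 90, 76, 64], [203, 93, 70, 51], [204, 90, 58, 32], [205, 88, 66, 45], [206, 99, 87, 65], [207, 105, 91, 69], [208, 106, 93, 71], [209, 106, 93, 69]]
campos [ 0.378 -0.006  1.396]
0.2675 handle back 141.61 front 157.23 rubber near/far home 168.44 191.27 tip 203.34
0.271 handle back 140.51 front 156.13 rubber near/far home 167.33 190.16 tip 202.25
```

The roller sits about 2 mm short of fully home; it slid during the transfer. I'll regrip, lift, tip the nose up so it slides home, and set it down again slowly.

Emit:
{"fn": "jog_arm", "kwargs": {"targets": [{"dx":20,"dy":0,"dz":10,"rx":0,"ry":0,"rz":0,"gripper":0},{"dx":50,"dy":0,"dz":20,"rx":0,"ry":0,"rz":0,"gripper":0},{"dx":80,"dy":0,"dz":30,"rx":0,"ry":0,"rz":0,"gripper":0},{"dx":110,"dy":0,"dz":45,"rx":0,"ry":0,"rz":0,"gripper":0},{"dx":140,"dy":0,"dz":60,"rx":0,"ry":0,"rz":0,"gripper":0},{"dx":155,"dy":0,"dz":75,"rx":0,"ry":0,"rz":0,"gripper":0},{"dx":160,"dy":0,"dz":80,"rx":0,"ry":0,"rz":0,"gripper":0},{"dx":160,"dy":0,"dz":80,"rx":0,"ry":0,"rz":0,"gripper":0}]}}

```text
t: 25.45
eef_pos: [0.4412, 0.2684, 0.1484]
ee_rot: [3.138, -0.001, -1.571]
force: [-0.2, 0.8, -0.5]
width: 0.0876
gripper_force: 0.0
```

Emit:
{"fn": "jog_arm", "kwargs": {"targets": [{"dx":0,"dy":0,"dz":15,"rx":0,"ry":0,"rz":0,"gripper":0},{"dx":0,"dy":0,"dz":35,"rx":0,"ry":0,"rz":0,"gripper":0},{"dx":0,"dy":0,"dz":55,"rx":0,"ry":0,"rz":0,"gripper":0},{"dx":0,"dy":0,"dz":68,"rx":0,"ry":0,"rz":0,"gripper":0},{"dx":0,"dy":0,"dz":75,"rx":0,"ry":0,"rz":0,"gripper":0},{"dx":0,"dy":0,"dz":76,"rx":0,"ry":0,"rz":0,"gripper":0.3},{"dx":0,"dy":0,"dz":76,"rx":0,"ry":0,"rz":0,"gripper":0.6},{"dx":0,"dy":0,"dz":76,"rx":0,"ry":0,"rz":0,"gripper":0.7}], "force": 60}}

```text
t: 26.12
eef_pos: [0.4423, 0.2719, 0.0743]
ee_rot: [3.141, 0.001, -1.568]
force: [-0.0, -0.2, -0.4]
width: 0.0731
gripper_force: 0.0
```

Emit:
{"fn": "jog_arm", "kwargs": {"targets": [{"dx":0,"dy":0,"dz":0,"rx":0,"ry":0,"rz":0,"gripper":0.75},{"dx":0,"dy":0,"dz":0,"rx":0,"ry":0,"rz":0,"gripper":0.8},{"dx":0,"dy":0,"dz":0,"rx":0,"ry":0,"rz":0,"gripper":0.9},{"dx":0,"dy":0,"dz":0,"rx":0,"ry":0,"rz":0,"gripper":1},{"dx":0,"dy":0,"dz":0,"rx":0,"ry":0,"rz":0,"gripper":1},{"dx":0,"dy":0,"dz":0,"rx":0,"ry":0,"rz":0,"gripper":1},{"dx":0,"dy":0,"dz":0,"rx":0,"ry":0,"rz":0,"gripper":1},{"dx":0,"dy":0,"dz":0,"rx":0,"ry":0,"rz":0,"gripper":1}], "force": 60}}

```text
t: 26.78
eef_pos: [0.4419, 0.2711, 0.0733]
ee_rot: [3.14, 0.0, -1.568]
force: [0.1, 0.4, -0.7]
width: 0.024
gripper_force: 60.0
```

Emit:
{"fn": "jog_arm", "kwargs": {"targets": [{"dx":0,"dy":0,"dz":-3,"rx":0,"ry":0,"rz":0,"gripper":1},{"dx":0,"dy":0,"dz":-9,"rx":0,"ry":0.01,"rz":0,"gripper":1},{"dx":0,"dy":0,"dz":-18,"rx":0,"ry":0.02,"rz":0,"gripper":1},{"dx":0,"dy":0,"dz":-30,"rx":0,"ry":0.05,"rz":0,"gripper":1},{"dx":0,"dy":0,"dz":-44,"rx":0,"ry":0.08,"rz":0,"gripper":1},{"dx":0,"dy":0,"dz":-58,"rx":0,"ry":0.12,"rz":0,"gripper":1},{"dx":0,"dy":0,"dz":-70,"rx":0,"ry":0.16,"rz":0,"gripper":1},{"dx":0,"dy":0,"dz":-78,"rx":0,"ry":0.2,"rz":0,"gripper":1}]}}

```text
t: 27.45
eef_pos: [0.4422, 0.2714, 0.153]
ee_rot: [3.141, -0.201, -1.569]
force: [0.3, 0.4, -4.4]
width: 0.0236
gripper_force: 60.0
```

Emit:
{"fn": "jog_arm", "kwargs": {"targets": [{"dx":0,"dy":0,"dz":0,"rx":0,"ry":0.05,"rz":0,"gripper":1},{"dx":0,"dy":0,"dz":0,"rx":0,"ry":0.11,"rz":0,"gripper":1},{"dx":0,"dy":0,"dz":0,"rx":0,"ry":0.18,"rz":0,"gripper":1},{"dx":0,"dy":0,"dz":0,"rx":0,"ry":0.25,"rz":0,"gripper":1},{"dx":0,"dy":0,"dz":0,"rx":0,"ry":0.3,"rz":0,"gripper":1},{"dx":0,"dy":0,"dz":0,"rx":0,"ry":0.35,"rz":0,"gripper":1},{"dx":0,"dy":0,"dz":0,"rx":0,"ry":0.38,"rz":0,"gripper":1},{"dx":0,"dy":0,"dz":0,"rx":0,"ry":0.38,"rz":0,"gripper":1}]}}

```text
t: 28.12
eef_pos: [0.4417, 0.2717, 0.1504]
ee_rot: [3.139, -0.582, -1.566]
force: [0.3, -1.3, -3.5]
width: 0.0233
gripper_force: 60.0
```

```bash
python3 d.py .4419 .2711 .1513 3.1416 0 -1.568
python3 - <<'E'
from h import *
I=[]
for n in('top','side'):
    f=grab(n); I.append(f['frame']); np.savez(n+'2.npz',**f)
a=cv2.resize(I[0][190:260,120:220],(500,350));b=cv2.resize(I[1][100:200,160:240],(280,350))
cv2.imwrite('pics/g1.png',np.hstack([a,b])[...,::-1])
E
```

```text
[0.4417 0.2717 0.1504] [ 3.1389 -0.5824 -1.5661] [ 0.3 -1.3 -3.5] [ 2.95 -0.   -0.08] t 28.1167
d mm [ 1.  -0.2 -0.4] rot [ 0.002  -0.5824  0.001 ]
```

View pics/g1.png

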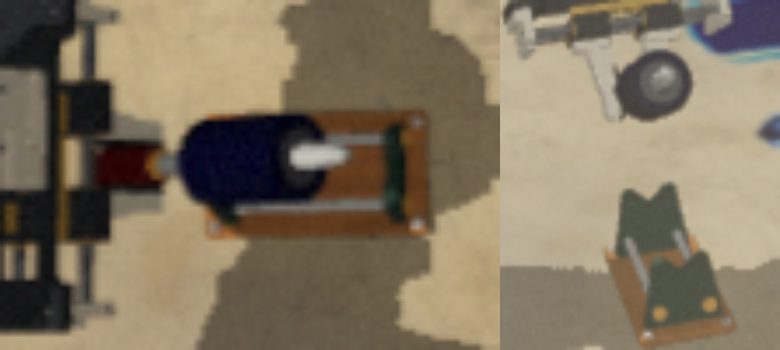

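The roller hangs nose-up at (255,158) with the end face showing. I'll measure where the rubber sits along the axis now.

```bash
cat > ax.py <<'E'
from h import *
from scipy.spatial.transform import Rotation as R
s=arm.get_state(); Rt=R.from_euler('xyz',s['ee_rot'])
for n in('top','side'):
    f=grab(n); W=world(f); T=(W-s['eef_pos'])@Rt.as_matrix()
    a=T[...,0]*1e3; r=np.hypot(T[...,1]*1e3,T[...,2]*1e3-3.5)
    k=(a>50)&(a<180)&(r<32)
    rb=k&(r>20)
    print(n,'rubber range',np.percentile(a[rb],[0,1,3,97,99,100]).round(1), 'face median',np.median(a[k&(r>9)&(r<20)&(a>110)]).round(1),(k&(r>9)&(r<20)&(a>110)).sum())
    if k.any(): print(' nose max',a[k&(r<9)].max().round(1) if (k&(r<9)).any() else '')
E
python3 ax.py
```

```text
top rubber range [ 60.1  61.1  63.8 133.3 134.2 135.1] face median 132.3 78
 nose max 169.1
side rubber range [ 59.4  63.2  68.  138.5 139.9 141.3] face median 133.6 119
 nose max 174.2
```

Emit:
{"fn": "jog_arm", "kwargs": {"targets": [{"dx":0,"dy":0,"dz":0,"rx":0,"ry":-0.03,"rz":0,"gripper":1},{"dx":0,"dy":0,"dz":0,"rx":0,"ry":-0.09,"rz":0,"gripper":1},{"dx":0,"dy":0,"dz":0,"rx":0,"ry":-0.17,"rz":0,"gripper":1},{"dx":0,"dy":0,"dz":0,"rx":0,"ry":-0.26,"rz":0,"gripper":1},{"dx":0,"dy":0,"dz":0,"rx":0,"ry":-0.35,"rz":0,"gripper":1},{"dx":0,"dy":0,"dz":0,"rx":0,"ry":-0.44,"rz":0,"gripper":1},{"dx":0,"dy":0,"dz":0,"rx":0,"ry":-0.51,"rz":0,"gripper":1},{"dx":0,"dy":0,"dz":0,"rx":0,"ry":-0.56,"rz":0,"gripper":1}]}}

```text
t: 28.98
eef_pos: [0.4418, 0.27, 0.1529]
ee_rot: [-3.141, -0.013, -1.57]
force: [0.5, -0.8, -4.2]
width: 0.0238
gripper_force: 60.0
```

```bash
python3 ax.py;python3 d.py .4419 .2711 .0765 3.1416 0 -1.568
```

```text
top rubber range [ 60.4  61.7  62.7 130.8 131.5 132.3] face median 132.0 21
 nose max 167.7
side rubber range [ 60.5  61.9  65.5 135.9 137.6 138.9] face median 133.2 89
 nose max 169.8
[0.4418 0.2694 0.153 ] [ 3.1416 -0.0149 -1.5712] [ 0.   0.6 -2.7] [ 0.43 -0.05  0.06] t 29.0833
d mm [-2.9 -0.1 76.4] rot [ 0.0001 -0.0149 -0.0032]
```

The roller is home (rubber far end at 132, as expected). I'll lower gently.

Emit:
{"fn": "jog_arm", "kwargs": {"targets": [{"dx":-0.3,"dy":0,"dz":3,"rx":0,"ry":0,"rz":0,"gripper":1},{"dx":-0.6,"dy":0,"dz":9,"rx":0,"ry":0,"rz":0,"gripper":1},{"dx":-0.9,"dy":0,"dz":18,"rx":0,"ry":0,"rz":0,"gripper":1},{"dx":-1.2,"dy":0,"dz":28,"rx":0,"ry":0,"rz":0,"gripper":1},{"dx":-1.5,"dy":0,"dz":38,"rx":0,"ry":0,"rz":0,"gripper":1},{"dx":-1.8,"dy":0,"dz":48,"rx":0,"ry":0,"rz":0,"gripper":1},{"dx":-2,"dy":0,"dz":57,"rx":0,"ry":-0.002,"rz":0,"gripper":1},{"dx":-2.2,"dy":0,"dz":63,"rx":0,"ry":-0.004,"rz":0,"gripper":1}]}}

```text
t: 29.75
eef_pos: [0.4413, 0.2717, 0.0864]
ee_rot: [3.139, -0.017, -1.568]
force: [-0.9, -0.5, -3.5]
width: 0.0239
gripper_force: 60.0
```

Emit:
{"fn": "jog_arm", "kwargs": {"targets": [{"dx":-0.1,"dy":0,"dz":2.5,"rx":0,"ry":-0.002,"rz":0,"gripper":1},{"dx":-0.2,"dy":0,"dz":4.5,"rx":0,"ry":-0.004,"rz":0,"gripper":1},{"dx":-0.3,"dy":0,"dz":6,"rx":0,"ry":-0.006,"rz":0,"gripper":1},{"dx":-0.4,"dy":0,"dz":7.5,"rx":0,"ry":-0.008,"rz":0,"gripper":1},{"dx":-0.5,"dy":0,"dz":9,"rx":0,"ry":-0.01,"rz":0,"gripper":1},{"dx":-0.6,"dy":0,"dz":10,"rx":0,"ry":-0.01,"rz":0,"gripper":1},{"dx":-0.6,"dy":0,"dz":10.5,"rx":0,"ry":-0.01,"rz":0,"gripper":1},{"dx":-0.6,"dy":0,"dz":11,"rx":0,"ry":-0.01,"rz":0,"gripper":1}]}}

```text
t: 30.42
eef_pos: [0.4419, 0.2725, 0.0774]
ee_rot: [3.14, -0.005, -1.568]
force: [0.0, -0.2, -3.8]
width: 0.0238
gripper_force: 60.0
```

```bash
python3 d.py .4419 .2711 .0733 3.1416 0 -1.568
```

```text
[0.4419 0.2725 0.0774] [ 3.1403 -0.0054 -1.5685] [ 0.  -0.2 -3.8] [ 0.43 -0.08  0.  ] t 30.4167
d mm [ 1.4 -0.   4.1] rot [ 0.0013 -0.0054 -0.0005]
```

Emit:
{"fn": "jog_arm", "kwargs": {"targets": [{"dx":0.3,"dy":0,"dz":0.5,"rx":0,"ry":-0.002,"rz":0,"gripper":1},{"dx":0.6,"dy":0,"dz":1,"rx":0,"ry":-0.004,"rz":0,"gripper":1},{"dx":0.9,"dy":0,"dz":1.5,"rx":0,"ry":-0.005,"rz":0,"gripper":1},{"dx":1.2,"dy":0,"dz":2,"rx":0,"ry":-0.005,"rz":0,"gripper":1},{"dx":1.2,"dy":0,"dz":2.4,"rx":0,"ry":-0.005,"rz":0,"gripper":1},{"dx":1.2,"dy":0,"dz":2.7,"rx":0,"ry":-0.005,"rz":0,"gripper":1},{"dx":1.2,"dy":0,"dz":3,"rx":0,"ry":-0.005,"rz":0,"gripper":1},{"dx":1.2,"dy":0,"dz":3,"rx":0,"ry":-0.005,"rz":0,"gripper":1}]}}

```text
t: 31.08
eef_pos: [0.4417, 0.2712, 0.0742]
ee_rot: [3.14, -0.001, -1.568]
force: [0.3, -0.6, -3.4]
width: 0.0234
gripper_force: 60.0
```

```bash
python3 d.py .4419 .2711 .0733 3.1416 0 -1.568
```

```text
[0.4417 0.2712 0.0742] [ 3.1399e+00 -8.0000e-04 -1.5685e+00] [ 0.3 -0.6 -3.4] [ 0.43 -0.04  0.04] t 31.0833
d mm [ 0.1 -0.2  0.9] rot [ 0.0017 -0.0008 -0.0005]
```

Emit:
{"fn": "jog_arm", "kwargs": {"targets": [{"dx":0,"dy":0,"dz":0.2,"rx":0,"ry":0,"rz":0,"gripper":1},{"dx":0,"dy":0,"dz":0.4,"rx":0,"ry":0,"rz":0,"gripper":1},{"dx":0,"dy":0,"dz":0.6,"rx":0,"ry":0,"rz":0,"gripper":1},{"dx":0,"dy":0,"dz":0.8,"rx":0,"ry":0,"rz":0,"gripper":1},{"dx":0,"dy":0,"dz":1,"rx":0,"ry":0,"rz":0,"gripper":1},{"dx":0,"dy":0,"dz":1.2,"rx":0,"ry":0,"rz":0,"gripper":1},{"dx":0,"dy":0,"dz":1.4,"rx":0,"ry":0,"rz":0,"gripper":1},{"dx":0,"dy":0,"dz":1.4,"rx":0,"ry":0,"rz":0,"gripper":1}]}}

```text
t: 31.75
eef_pos: [0.4419, 0.2713, 0.0732]
ee_rot: [3.14, -0.001, -1.568]
force: [-0.8, -0.7, 2.8]
width: 0.0235
gripper_force: 60.0
```

```bash
python3 d.py .4419 .2711 .0733 3.1416 0 -1.568
```

```text
[0.4419 0.2713 0.0732] [ 3.1404e+00 -5.0000e-04 -1.5683e+00] [-0.8 -0.7  2.8] [-0.16  0.28 -0.09] t 31.75
d mm [ 0.2  0.  -0.1] rot [ 0.0012 -0.0005 -0.0003]
```

Seated again. Release, retreat and measure.

Emit:
{"fn": "jog_arm", "kwargs": {"targets": [{"dx":0,"dy":0,"dz":-0.3,"rx":0,"ry":0,"rz":0,"gripper":1},{"dx":0,"dy":0,"dz":-0.3,"rx":0,"ry":0,"rz":0,"gripper":0.7},{"dx":0,"dy":0,"dz":-0.3,"rx":0,"ry":0,"rz":0,"gripper":0.65},{"dx":0,"dy":0,"dz":-0.3,"rx":0,"ry":0,"rz":0,"gripper":0.6},{"dx":0,"dy":0,"dz":-0.3,"rx":0,"ry":0,"rz":0,"gripper":0.5},{"dx":0,"dy":0,"dz":-0.3,"rx":0,"ry":0,"rz":0,"gripper":0.4},{"dx":0,"dy":0,"dz":-0.3,"rx":0,"ry":0,"rz":0,"gripper":0.3},{"dx":0,"dy":0,"dz":-0.3,"rx":0,"ry":0,"rz":0,"gripper":0.2}], "force": 10}}

```text
t: 32.42
eef_pos: [0.4418, 0.2713, 0.0732]
ee_rot: [3.14, -0.001, -1.568]
force: [0.1, -0.4, 0.2]
width: 0.0558
gripper_force: 0.0
```

Emit:
{"fn": "jog_arm", "kwargs": {"targets": [{"dx":0,"dy":0,"dz":0,"rx":0,"ry":0,"rz":0,"gripper":0.1},{"dx":0,"dy":0,"dz":0,"rx":0,"ry":0,"rz":0,"gripper":0},{"dx":0,"dy":0,"dz":-3,"rx":0,"ry":0,"rz":0,"gripper":0},{"dx":0,"dy":0,"dz":-10,"rx":0,"ry":0,"rz":0,"gripper":0},{"dx":0,"dy":0,"dz":-20,"rx":0,"ry":0,"rz":0,"gripper":0},{"dx":0,"dy":0,"dz":-35,"rx":0,"ry":0,"rz":0,"gripper":0},{"dx":0,"dy":0,"dz":-55,"rx":0,"ry":0,"rz":0,"gripper":0},{"dx":0,"dy":0,"dz":-75,"rx":0,"ry":0,"rz":0,"gripper":0}]}}

```text
t: 33.08
eef_pos: [0.4419, 0.2712, 0.1498]
ee_rot: [3.14, -0.001, -1.568]
force: [0.4, -0.2, 0.1]
width: 0.0876
gripper_force: 0.0
```

Emit:
{"fn": "jog_arm", "kwargs": {"targets": [{"dx":-10,"dy":0,"dz":-15,"rx":0,"ry":0,"rz":0,"gripper":0},{"dx":-40,"dy":0,"dz":-30,"rx":0,"ry":0,"rz":0,"gripper":0},{"dx":-70,"dy":0,"dz":-45,"rx":0,"ry":0,"rz":0,"gripper":0},{"dx":-100,"dy":0,"dz":-60,"rx":0,"ry":0,"rz":0,"gripper":0},{"dx":-130,"dy":0,"dz":-70,"rx":0,"ry":0,"rz":0,"gripper":0},{"dx":-150,"dy":0,"dz":-80,"rx":0,"ry":0,"rz":0,"gripper":0},{"dx":-160,"dy":0,"dz":-80,"rx":0,"ry":0,"rz":0,"gripper":0},{"dx":-160,"dy":0,"dz":-80,"rx":0,"ry":0,"rz":0,"gripper":0}]}}

```text
t: 33.75
eef_pos: [0.4415, 0.4333, 0.2289]
ee_rot: [3.141, 0.001, -1.567]
force: [-0.2, -0.7, -0.9]
width: 0.0876
gripper_force: 0.0
```

Run:
```python
from h import *
s=arm.get_state(); print(s['t'],s['eef_pos'],s['width'])
f=grab('top'); g=f['frame'].astype(float); b=g[222:227].mean(0)
for r in((140,144),(155,159),(166,172),(190,194)): print(r,b[r[0]:r[1]].round().astype(int).tolist())
W=world(f); hsv=cv2.cvtColor(f['frame'],cv2.COLOR_RGB2HSV);H,S,V=[hsv[...,i] for i in range(3)];X,Y,Z=[W[...,i] for i in range(3)]
m=(abs(X-.441)<.04)&(Z>.065)&(Y>.13)&(Y<.22)&(H>105)&(H<145)&(S>60); P=W[m]; p,ym,c=cyl(P,.026); print(p.round(4),np.percentile(P[:,1],[2,98]).round(4))
```

```text
33.75 [0.44154355 0.43325397 0.22887734] 0.08758262589176036
(140, 144) [[176, 156, 120], [152, 127, 98], [94, 59, 46], [55, 9, 6]]
(155, 159) [[70, 11, 11], [51, 4, 6], [80, 43, 16], [122, 81, 31]]
(166, 172) [[100, 98, 94], [120, 106, 87], [111, 94, 73], [51, 42, 40], [9, 11, 25], [9, 9, 24]]
(190, 194) [[7, 8, 24], [8, 8, 20], [63, 61, 61], [92, 86, 80]]
[ 0.4417 -0.0033  0.0687 -0.0111] [0.1397 0.2064]
```

The remaining difference is within about 0.6 mm once edge heights are allowed for. Tipping the nose up settled the roller, so the pin is home and everything is released.

```bash
python3 -c "
from station import arm
print(arm.job_done())"
```

```text
the job is handed in; nothing more can be done
None
```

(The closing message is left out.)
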